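# Weigh the tin on the two-pan balance

## Task

Find out what the lidded tin weighs: stand it on the balance's rimmed dish, then load brass weights from the sloped stand onto the flat plate until the beam stands as level as these weights can bring it. Set everything down gently and upright, do not lean on the balance, and leave the other kitchen things where they are.

Things in the scene. Friction and masses are not known exactly. Their poses are not given: they have to be found in the camera images.
- balance: Two-pan kitchen balance, grey base 125 x 330 mm, fixed. Origin: centre of its underside on the counter; y runs along the beam towards the load dish, z up. Load dish 135 mm along +y, weight plate 135 mm along -y; a pointer and index plate stand between them to 155 mm high. The pans stay horizontal and travel straight up and down; where on a pan a load stands makes no difference.
- dish_floor (a point): Load dish: round steel dish with a raised flared rim (outer diameter 176 mm, rim 16 mm above its inside floor, flat floor 138 mm across). The point is the centre of its inside floor, 112 mm above the counter when the beam is level; it moves up and down with the beam.
- plate_floor (a point): Weight plate of the balance: flat round steel plate (outer diameter 150 mm, inside 144 mm) with only a 4 mm lip. The point is the centre of its upper face, 112 mm above the counter when the beam is level; it moves up and down with the beam.
- beam (a joint): Tilt of the balance beam, rad. 0: level (as when both pans are empty). Positive: weight plate down, load dish up; negative: the reverse. It tips 0.016 rad per 10 g of difference between the pans, up to stops at -0.16 and +0.16 rad (about 100 g), where each pan stands 21.6 mm above or below its level height. It swings to rest in about a second.
- tin_center (a point): The lidded tin to be weighed: plain bare-metal cylinder, 58 mm diameter (lid rim 59.4 mm), 85 mm high, standing upright on the counter at the start. The point is its centre, 42.5 mm above its underside; z is its axis. How full it is is unknown: it weighs between 190 and 320 g.
- rack: Sloped wooden stand for the four weights, fixed, 215 mm long, 84 mm deep, 65 mm high. Origin: centre of its underside; x to its high rear edge, y along its length, z up. Its top face leans 25 degrees, outward normal (-0.423, 0, 0.906) in its own frame; the four bores are 10 mm deep along that normal, with a little play, so that the weights lean 25 to 30 degrees.
- w200_center (a point): The 200 g weight: brass knob weight, a cylinder 28 mm in diameter, 32 mm high, with a neck and a slightly narrower knob on top, 46 mm in all. The point is its centre, 23 mm above its underside; z is its axis. At the start it stands in its bore (mouth at x -9, y 75, z 50 mm in the stand's frame), leaning back like the face, 36 mm of it above the face.
- w100_center (a point): The 100 g weight: brass knob weight, a cylinder 22 mm in diameter, 26 mm high, with a neck and a slightly narrower knob on top, 38 mm in all. The point is its centre, 19 mm above its underside; z is its axis. At the start it stands in its bore (mouth at x -9, y 20, z 50 mm in the stand's frame), leaning back like the face, 28 mm of it above the face.
- w50_center (a point): The 50 g weight: brass knob weight, a cylinder 18 mm in diameter, 20 mm high, with a neck and a slightly narrower knob on top, 30 mm in all. The point is its centre, 15 mm above its underside; z is its axis. At the start it stands in its bore (mouth at x -9, y -30, z 50 mm in the stand's frame), leaning back like the face, 20 mm of it above the face.
- w20_center (a point): The 20 g weight: brass knob weight, a cylinder 13 mm in diameter, 14 mm high, with a neck and a slightly narrower knob on top, 22 mm in all. The point is its centre, 11 mm above its underside; z is its axis. At the start it stands in its bore (mouth at x -9, y -75.5, z 50 mm in the stand's frame), leaning back like the face, 12 mm of it above the face.
- canister: Bystander, to be left alone: Tall glass canister with a steel twist cap, 96 mm diameter, 265 mm high, behind the tin or the weight stand. Origin: centre of its underside.
- ramekin: Bystander, to be left alone: White ceramic ramekin, 86 mm across, 45 mm high, beside the tin. Origin: centre of its underside.
- cup: Bystander, to be left alone: Steel measuring cup, 72 mm across, 55 mm high, its flat handle reaching 104 mm along its own +y, near the tin. Origin: centre of its underside.
- cellar: Bystander, to be left alone: White ceramic salt cellar with a hinged lid, 92 mm diameter, 70 mm high, in front of the weight stand. Origin: centre of its underside.
- cake_ring: Bystander, to be left alone: Aluminium cake ring, 160 mm diameter, 50 mm high, open, behind the weight stand or the tin. Origin: centre of its underside.
- scraper: Bystander, to be left alone: Scraper with a wooden handle and a green silicone blade, 235 mm long along its x, 52 mm wide, 12 mm thick, lying in front of the balance. Origin: centre of its underside.
- crock: Bystander, to be left alone: White ceramic crock 110 mm in diameter, 135 mm high, with a steel whisk standing in it to 260 mm, at the back. Origin: centre of its underside.
- sugar_jar: Bystander, to be left alone: Glass jar with a steel cap, 90 mm diameter, 130 mm high, at the back. Origin: centre of its underside.

How it is judged:
By the outcome, as a careful person would: the job done as asked, in the order asked, and still so for the second after the job is handed in, with the robot touching nothing.
It also fails if it takes over 72 s, if anything falls off the work surface, if the arm or the gripper's body presses on something with over 40 N, if the wrist force passes 120 N, or if a joint passes its speed limit or range.

## Robot

A 6-joint arm with a two-finger parallel gripper is mounted at the origin on the work surface. World frame = base frame: x ahead of the robot, y to its left, z up, the work surface at z = 0. Lengths are in m, angles in rad, forces in N, time in s.
With the tool pointing down it reaches from about 0.375 to 0.9 m from the base axis. Payload 3.1 kg.
Tool frame: the origin (TCP) lies midway between the tips of the shut fingers; the grasp point (between the pads) lies 19 mm behind it (robot.hold_point_z is the z of the grasp point in the tool frame, in m); z points along the fingers, y is the direction in which the jaws open and shut (so a half turn about z gives the same grasp; the last joint's range is limited). The gripper opens to 87 mm and grips with 3 to 60 N. Pads are 19 mm wide; open, the fingers measure 117 mm over their backs; the gripper's body (75 mm by 190 mm) begins 51 mm behind the grasp point.
Start: joints at [1.143, 0.527, 1.433, -0, 1.181, -0.178], TCP at [0.154, 0.606, 0.223] pointing down, gripper open.
Joint ranges: [-3.08, 3.08], [-0.75, 2.2], [0.22, 2.44], [-1.43, 4.57], [0, 2.65], [-2.85, 2.85]. Speed limits (rad/s): [2.79, 2.79, 3.14, 3.14, 3.14, 3.14].

## Interface

Orientations are given as a rotation vector (axis times angle).
In Python, from station import robot, grab_frame, get_calibration, job gives the robot as it stands.
- The arm moves only by the shell command python3 -m inch 'ROWS' [OPENING]. ROWS is a JSON object of lists of equal length, an entry for each row: "linear": the shift along the world's x, y, z in mm, a list of three; "roll": the turn about the world's z in rad. A call has 1 to 10 rows; each row shifts and turns the commanded pose from where the row before left it; what a row does not reach is not made up. A row lasts 1/12 s, in which the tool goes at most 41.7 mm and 7.16 degrees, less where a joint would pass 70% of its speed; a pose out of reach is approached as far as the arm can. A call with a gripper value outside its range is refused whole. OPENING is the closure, from 0 (fully open) to 1 (shut), set as the call begins (- or left out, the last holds). The fingers move at their own pace and stop on an object; the grip force is fixed at half the most. Time passes only in rows, so rows that do not move let the fingers close. It gives the time, the measured TCP pose, the force and the opening at its end, in the units of the state.
- robot.state(): the state, without advancing time (a new reading comes with each control period).
- grab_frame(name): name is "side" or "top" or "wrist"; returns the picture (480x640x3 uint8, red, green, blue); there is no depth.
- get_calibration(name): a dict with "vertical_fov" (degrees; the focal length in pixels is half the picture's height over the tangent of half this angle, whatever the lens; pixels are square), "cx", "cy" (the principal point, pixels), "rvec" (rotation vector, rad) and "tvec" (3), from world to camera coordinates, as OpenCV has them. Camera axes: x right, y down, z forward; pixel columns grow to the right and rows downward; lengths in m; the calibration is good to about 2 mm. The wrist camera is an equidistant fisheye: a pixel r from the principal point sees the ray r / f radians off the axis. A picture is of the moment at which its call begins: read the wrist's pose just before it. get_calibration takes no time and is no camera call; for the wrist camera it gives the pose at the moment of the call.
- job.close_job(): hands the job in, once; it reports no verdict.
The state is a dict: "time": time; "joint_positions": joint angles; "joint_vel": joint speeds; "joint_torque": joint torques, N m; "eef_pos": TCP position; "tool_rot": TCP orientation; "ft_force": force on the tool from outside, world axes, zero at the start; "torque": the same for the moment, N m; "width": finger opening in m.
Only numpy, scipy, OpenCV 4.12 (cv2) and the standard library are available. Lean on these libraries where they do the work, as an engineer would, in place of code of your own. Each camera call takes 0.05 s, during which the arm holds its last target.

## Working session

There is one attempt and no reset: what is moved stays moved. The work goes in short steps, Python scripts to look and compute and a shell command to move; the robot and the scene stay as the last step left them, time stands still between calls to the robot, and variables do not carry over. Pictures are saved under pics/ and viewed, and the job is handed in when it is done.

```bash
ls; mkdir -p pics; python3 - <<'E'
from station import robot, grab_frame, get_calibration, job
import cv2
s=robot.state();print(s['time'],s['eef_pos'],s['tool_rot'],s['width'],robot.hold_point_z)
for n in ['side','top','wrist']:
    print(n,get_calibration(n))
    cv2.imwrite(f'pics/{n}0.png',grab_frame(n)[:,:,::-1])
E
```

```text
pics
0.0 [0.1535447  0.60507885 0.22154541] [-0.38962802 -3.1166934   0.00332277] 0.08724734888736956 -0.0187
side {'vertical_fov': 48.89465122294551, 'cx': 328.8883211076054, 'cy': 235.1347771197271, 'rvec': array([ 2.1723649 , -0.3530423 ,  0.19835099]), 'tvec': array([-0.53049757,  0.1987643 ,  1.1178102 ])}
top {'vertical_fov': 42.610814311936146, 'cx': 318.16554477042473, 'cy': 234.2502785077814, 'rvec': array([ 2.19975609, -2.1584036 ,  0.08314362]), 'tvec': array([-0.00752882,  0.56186974,  1.38748001])}
wrist {'vertical_fov': 65.70646984690485, 'cx': 312.1155431071103, 'cy': 237.88600709764378, 'rvec': array([-2.2962289 , -1.78697081, -0.24762718]), 'tvec': array([-0.62190358, -0.03324974,  0.3913824 ])}
```

View pics/side0.png

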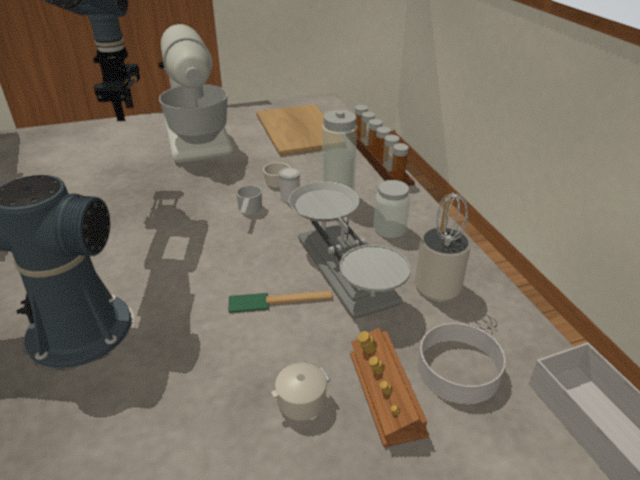

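View pics/top0.png

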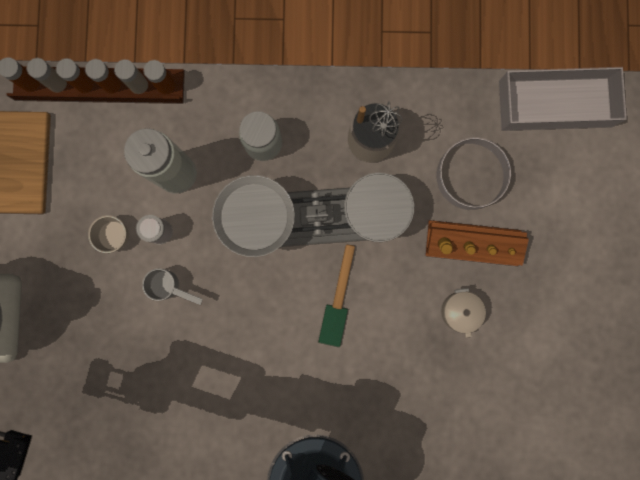

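View pics/wrist0.png

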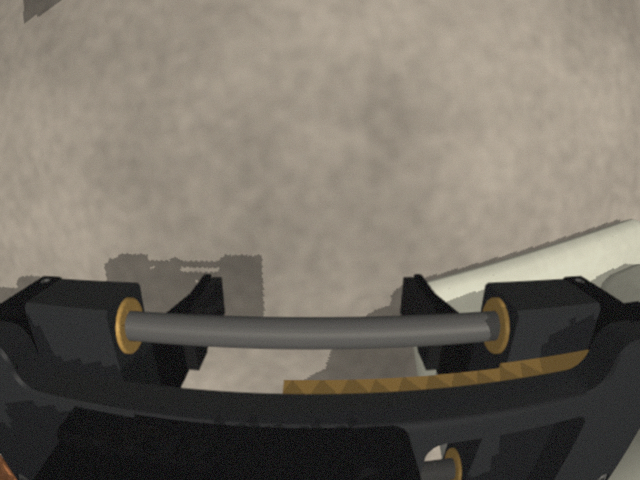

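The top view shows the tin at (150,228), dish (254,216), plate (379,207) and the weights from (446,246) to (512,252). The side view shows the same layout. I'll zoom in to get precise pixels.

```bash
cat > h.py <<'E'
from station import robot, grab_frame, get_calibration, job
import numpy as np, cv2
def cam(n):
    c=get_calibration(n); f=240/np.tan(np.radians(c['vertical_fov']/2))
    R=cv2.Rodrigues(np.array(c['rvec'],float))[0]; t=np.array(c['tvec'],float)
    return f,c['cx'],c['cy'],R,t
def ray(n,u,v,c=None):
    f,cx,cy,R,t=c or cam(n)
    x,y=(u-cx),(v-cy)
    if n=='wrist':
        r=np.hypot(x,y); th=r/f; d=np.array([x/r*np.sin(th),y/r*np.sin(th),np.cos(th)]) if r>0 else np.array([0,0,1.])
    else: d=np.array([x/f,y/f,1.])
    return -R.T@t, R.T@d
def onz(n,u,v,z,c=None):
    o,d=ray(n,u,v,c); return o+d*(z-o[2])/d[2]
def proj(n,P,c=None):
    f,cx,cy,R,t=c or cam(n); p=R@np.array(P,float)+t
    if n=='wrist':
        r=np.hypot(p[0],p[1]); th=np.arctan2(r,p[2]); return np.array([cx+f*th*p[0]/r,cy+f*th*p[1]/r])
    return np.array([cx+f*p[0]/p[2],cy+f*p[1]/p[2]])
def tri(n1,p1,n2,p2):
    o1,d1=ray(n1,*p1);o2,d2=ray(n2,*p2)
    A=np.stack([d1,-d2],1);k=np.linalg.lstsq(A,o2-o1,rcond=None)[0]
    a=o1+d1*k[0];b=o2+d2*k[1];return (a+b)/2,np.linalg.norm(a-b)
def crop(img,x0,y0,w,h,s,fn):
    cv2.imwrite(fn,cv2.resize(img[y0:y0+h,x0:x0+w],None,fx=s,fy=s,interpolation=cv2.INTER_CUBIC))
E
python3 - <<'E'
from h import *
t=cv2.imread('pics/top0.png')
a=cv2.resize(t[200:275,85:205],None,fx=5,fy=5,interpolation=cv2.INTER_CUBIC)
b=cv2.resize(t[210:275,415:535],None,fx=5,fy=5,interpolation=cv2.INTER_CUBIC)
cv2.imwrite('pics/c1.png',a);cv2.imwrite('pics/c2.png',b)
crop(t,205,165,220,100,3.6,'pics/c3.png')
s=cv2.imread('pics/side0.png'); crop(s,340,320,110,130,4.5,'pics/c4.png'); crop(s,225,150,200,150,4,'pics/c5.png')
E
```

```text
(no output)
```

View pics/c1.png

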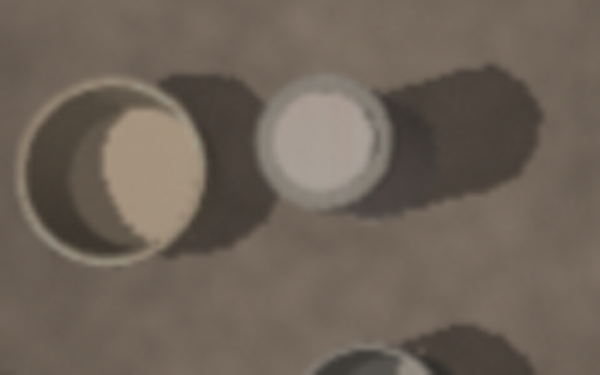

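View pics/c2.png

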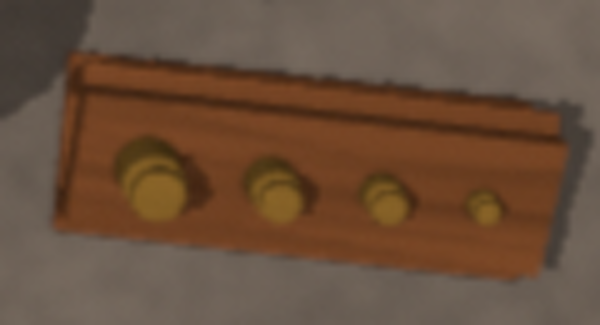

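View pics/c3.png

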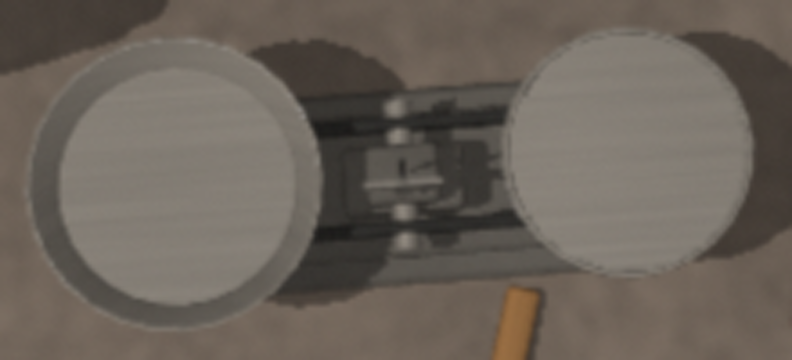

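View pics/c4.png

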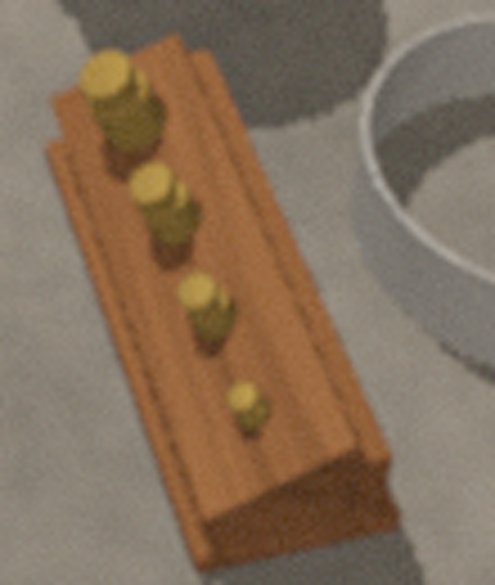

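View pics/c5.png

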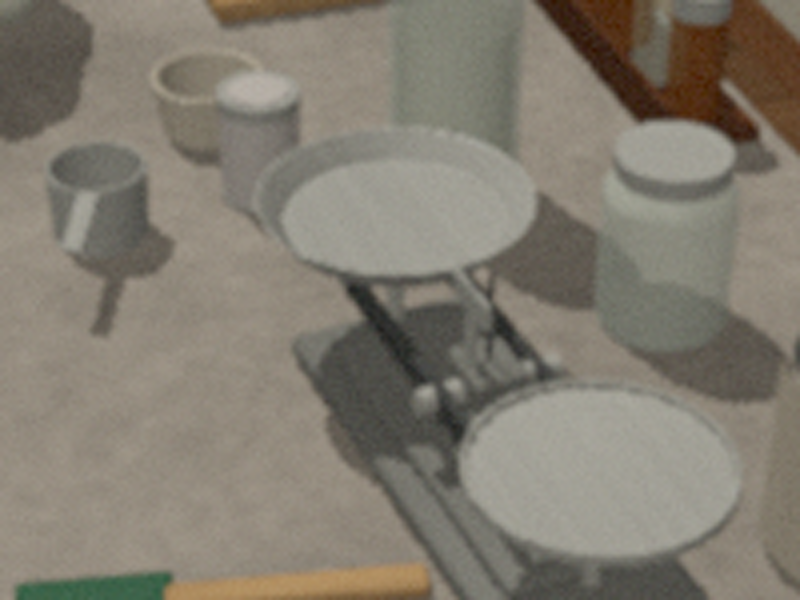

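```bash
python3 - <<'E'
from h import *
np.set_printoptions(precision=4,suppress=True)
print('tin',onz('top',149.6,227.9,.085)); 
d=onz('top',253,215.5,.128);p=onz('top',379.4,206.9,.116);print('dish',d,'plate',p,np.linalg.norm((d-p)[:2]))
print('side tin',onz('side',225+259/4-.4,150+91/4-.4,.085),'side dish',onz('side',225+397/4-.4,150+203/4-.4,.128),'plate',onz('side',225+600/4-.4,150+470/4-.4,.116))
e=(d-p)[:2];print('bal yaw of y',np.degrees(np.arctan2(e[1],e[0]))-90)
for n,a,b,h in [('200',(446.4,248.6),(363.2,336),36),('100',(470.8,249.6),(373.4,360.7),28),('50',(492.8,251),(383.6,384.3),20),('20',(512,251.6),(393.4,407.2),12)]:
    print(n,tri('top',a,'side',b),onz('top',*a,.05+h*.906/1000))
for n,(u,v),z in [('canister',(146,145),.265),('ramekin',(107.5,234),.045),('cup',(158.5,284),.055),('cellar',(465,312),.07),('ring',(476,172),.05),('crock',(376,130),.135),('whisk',(384,120),.26),('jar',(259,131),.13)]:
    print(n,onz('top',u,v,z))
E
```

```text
tin [0.5639 0.3726 0.085 ]
dish [0.5908 0.1419 0.128 ] plate [ 0.6158 -0.1275  0.116 ] 0.2705149118407774
side tin [0.5676 0.3736 0.085 ] side dish [0.5918 0.1352 0.128 ] plate [ 0.6162 -0.1315  0.116 ]
bal yaw of y 5.291404495554005
200 (array([ 0.5319, -0.2784,  0.0831]), np.float64(0.00219197167995986)) [ 0.5309 -0.2782  0.0826]
100 (array([ 0.5308, -0.3337,  0.0746]), np.float64(0.0011942881544176646)) [ 0.5302 -0.3333  0.0754]
50 (array([ 0.5292, -0.3838,  0.0686]), np.float64(0.001754849535289715)) [ 0.5284 -0.3836  0.0681]
20 (array([ 0.5288, -0.4282,  0.0617]), np.float64(0.0011111796111602842)) [ 0.5283 -0.4283  0.0609]
canister [0.7081 0.3358 0.265 ]
ramekin [0.5517 0.4783 0.045 ]
cup [0.4416 0.3561 0.055 ]
cellar [ 0.3934 -0.3218  0.07  ]
ring [ 0.7077 -0.3514  0.05  ]
crock [ 0.7786 -0.1166  0.135 ]
whisk [ 0.7667 -0.1208  0.26  ]
jar [0.773  0.1338 0.13  ]
```

```bash
python3 -m inch '{"linear":[[15,-8,0],[28,-16,0],[32,-18,0],[32,-18,0],[32,-18,0],[32,-18,0],[32,-18,0],[32,-18,0],[32,-18,0],[32,-18,0]],"roll":[0,0,0,0,0,0,0,0,0,0]}' 0
```

```text
time: 0.98
eef_pos: [0.4541, 0.4365, 0.2222]
tool_rot: [-0.39, -3.117, 0.001]
ft_force: [0.2, -0.1, 0.1]
width: 0.087
```

```bash
python3 -m inch '{"linear":[[30,-17,-10],[30,-17,-20],[28,-16,-20],[16,-9,-20],[8,-5,-20],[0,0,0],[0,0,0]],"roll":[0,0,0,0,0,0,0]}' 0; python3 - <<'E'
from h import *
c=cam('wrist');s=robot.state()['eef_pos'];print(s)
im=grab_frame('wrist');cv2.imwrite('pics/w1.png',im[:,:,::-1])
print(proj('wrist',(.565,.373,.085),c),proj('wrist',(.5639,.3726,.085),c))
E
```

```text
time: 1.57
eef_pos: [0.5639, 0.3729, 0.1309]
tool_rot: [-0.391, -3.113, 0.003]
ft_force: [0.2, -0.2, 0.2]
width: 0.087
[0.56387612 0.37288278 0.1308909 ]
[316.09400733 265.98376443] [314.99163952 264.45920644]
```

View pics/w1.png

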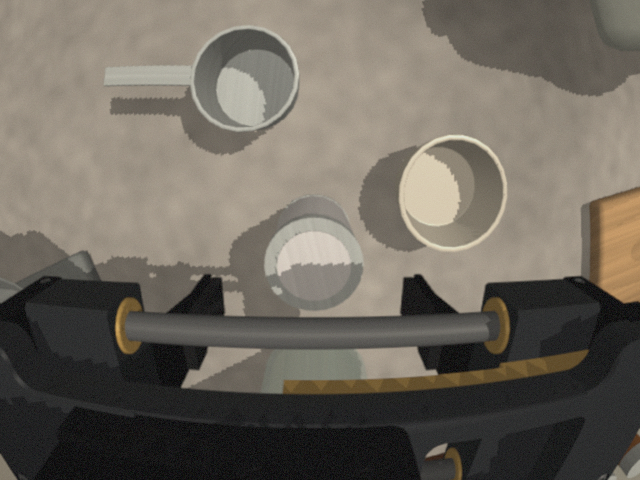

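The wrist view puts the tin's top at (313,264), within 2 px of prediction, centred between the fingers. Descending to grip it.

```bash
python3 -m inch '{"linear":[[0,0,-15],[0,0,-20],[0,0,-20],[0,0,-15],[0,0,-9],[0,0,-4],[0,0,0]],"roll":[0,0,0,0,0,0,0]}' 0; python3 -m inch '{"linear":[[0,0,0],[0,0,0],[0,0,0],[0,0,0],[0,0,0],[0,0,0]],"roll":[0,0,0,0,0,0]}' 1;
```

```text
time: 2.2
eef_pos: [0.5644, 0.3745, 0.0499]
tool_rot: [0.388, 3.117, 0.0]
ft_force: [0.5, -0.2, -0.5]
width: 0.0871
time: 2.7
eef_pos: [0.5651, 0.3737, 0.05]
tool_rot: [0.39, 3.117, 0.0]
ft_force: [-0.1, -0.7, 1.7]
width: 0.0576
```

```bash
python3 -m inch '{"linear":[[0,0,4],[0,0,12],[0,0,22],[0,0,28],[0,0,28],[0,0,28],[0,0,20],[0,0,10],[0,0,3],[0,0,0]],"roll":[0,0,0,0,0,0,0,0,0,0]}'; python3 -m inch '{"linear":[[1,-9,0],[2,-20,0],[3,-28,0],[4,-32,0],[4,-32,0],[4,-32,0],[3,-30,0],[3,-25,0],[2,-17,0],[0,-9,0]],"roll":[0,0,0,0,0,0,0,0,0,0]}';python3 -m inch '{"linear":[[0,0,0],[0,0,0],[0,0,0]],"roll":[0,0,0]}'; python3 - <<'E'
from h import *
for n in ['side','top']: cv2.imwrite(f'pics/{n}1.png',grab_frame(n)[:,:,::-1])
a=cv2.imread('pics/side1.png');crop(a,225,100,200,150,4,'pics/c6.png')
E
```

```text
time: 3.53
eef_pos: [0.5648, 0.3737, 0.2051]
tool_rot: [0.39, 3.117, 0.001]
ft_force: [0.5, 0.3, -2.7]
width: 0.0576
time: 4.37
eef_pos: [0.59, 0.1364, 0.2025]
tool_rot: [-0.394, -3.113, 0.003]
ft_force: [0.0, 1.0, -1.8]
width: 0.0577
time: 4.62
eef_pos: [0.5903, 0.1407, 0.2039]
tool_rot: [-0.389, -3.116, -0.001]
ft_force: [-0.4, -0.0, -2.7]
width: 0.0575
```

View pics/c6.png

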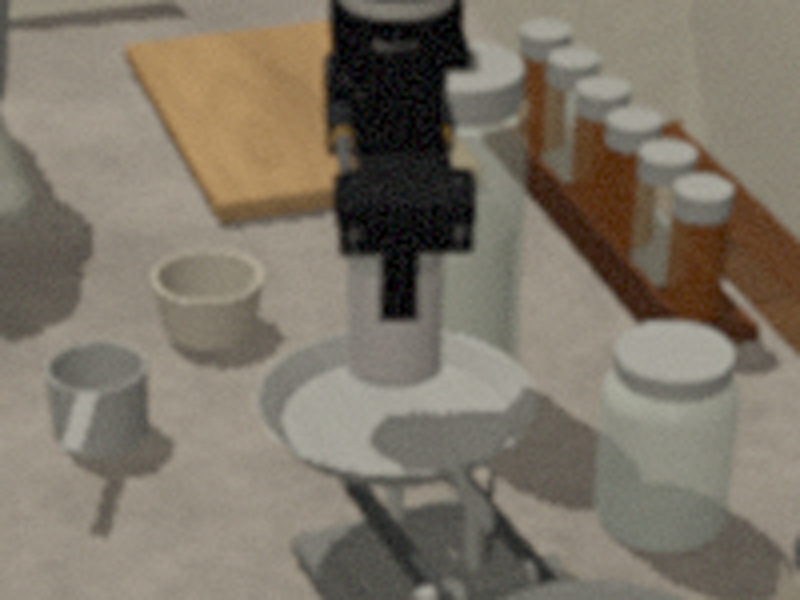

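View pics/top1.png

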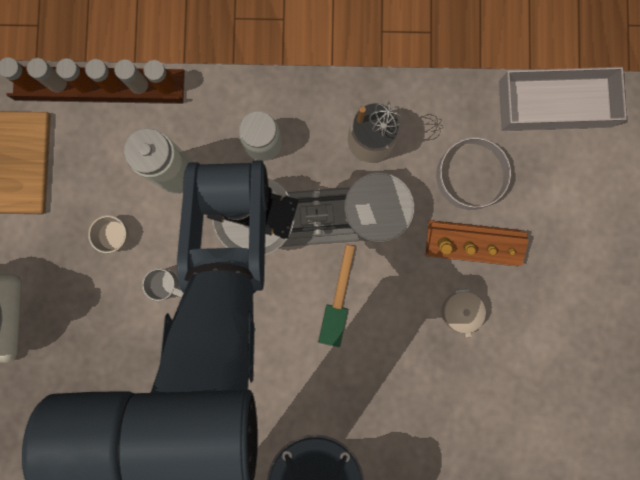

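```bash
python3 -m inch '{"linear":[[0,0,-10],[0,0,-14],[0,0,-10],[0,0,-4],[0,0,-3],[0,0,-3],[0,0,-3],[0,0,-3],[0,0,-3],[0,0,-3]],"roll":[0,0,0,0,0,0,0,0,0,0]}'; python3 -m inch '{"linear":[[0,0,-2],[0,0,-2],[0,0,-2],[0,0,-1],[0,0,0],[0,0,0]],"roll":[0,0,0,0,0,0]}'
```

```text
time: 5.55
eef_pos: [0.5912, 0.1398, 0.1487]
tool_rot: [0.39, 3.116, 0.001]
ft_force: [-0.7, 0.4, -0.5]
width: 0.0574
time: 6.05
eef_pos: [0.591, 0.1397, 0.1416]
tool_rot: [0.39, 3.117, -0.0]
ft_force: [1.1, 0.9, -1.4]
width: 0.0574
```

```bash
python3 -m inch '{"linear":[[0,0,-1],[0,0,0],[0,0,0]],"roll":[0,0,0]}';python3 -m inch '{"linear":[[0,0,0],[0,0,0],[0,0,0],[0,0,0],[0,0,0],[0,0,0]],"roll":[0,0,0,0,0,0]}' 0.3; python3 - <<'E'
from h import *
for n in ['side']: cv2.imwrite(f'pics/{n}2.png',grab_frame(n)[:,:,::-1])
a=cv2.imread('pics/side2.png');crop(a,225,150,200,150,4,'pics/c7.png')
E
```

```text
time: 6.3
eef_pos: [0.5909, 0.1397, 0.1406]
tool_rot: [0.39, 3.117, -0.0]
ft_force: [0.4, 0.7, -1.2]
width: 0.0571
time: 6.8
eef_pos: [0.5909, 0.1397, 0.1406]
tool_rot: [0.39, 3.117, -0.0]
ft_force: [-0.5, -0.3, -0.8]
width: 0.0611
```

View pics/c7.png

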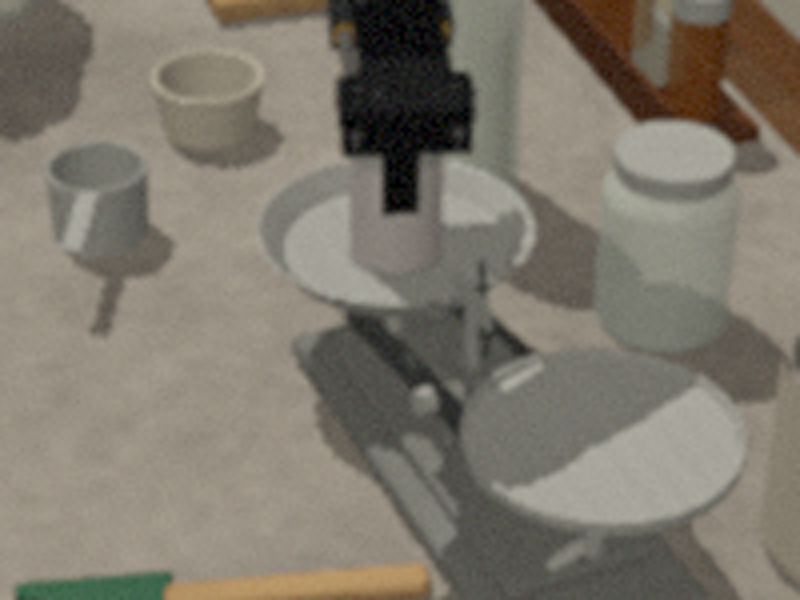

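The side view shows the tin upright near the middle of the dish, with the dish down and the plate up. Retreating upward and moving to the stand.

```bash
python3 -m inch '{"linear":[[0,0,0],[0,0,0],[0,0,8],[0,0,20],[0,0,30],[0,0,30],[0,0,25],[0,-12,10],[0,-25,0],[-3,-32,0]],"roll":[0,0,0,0,0,0,0,0.054,0.055,0.055]}' 0.1;python3 -m inch '{"linear":[[-5,-36,0],[-5,-36,0],[-5,-36,0],[-6,-36,0],[-6,-36,0],[-6,-36,0],[-6,-36,0],[-6,-36,0],[-4,-30,-5],[-2,-20,-10]],"roll":[0,0,0,0,0,0,0,0,0,0]}' 0.48
```

```text
time: 7.68
eef_pos: [0.589, 0.0716, 0.2659]
tool_rot: [0.124, 3.134, 0.001]
ft_force: [0.5, -0.1, -0.4]
width: 0.0784
time: 8.52
eef_pos: [0.537, -0.2713, 0.2505]
tool_rot: [0.137, 3.135, -0.006]
ft_force: [0.6, -0.0, 1.0]
width: 0.0452
```

```bash
python3 -m inch '{"linear":[[0,-8,-15],[0,-3,-30],[0,0,-30],[0,0,-25],[0,0,-20],[0,0,-8],[0,0,0],[0,0,0]],"roll":[0,0,0,0,0,0,0,0]}' ; python3 - <<'E'
from h import *
c=cam('wrist');s=robot.state();print(s['eef_pos'],s['tool_rot'])
im=grab_frame('wrist');cv2.imwrite('pics/w2.png',im[:,:,::-1])
for nm,k in [('200',(.5309,-.2782,.0826)),('100',(.5302,-.3333,.0754)),('50',(.5284,-.3836,.0681)),('20',(.5283,-.4283,.0609))]: print(nm,proj('wrist',k,c))
E
```

```text
time: 9.18
eef_pos: [0.5373, -0.2786, 0.1212]
tool_rot: [0.133, 3.138, -0.001]
ft_force: [1.1, 0.5, 0.3]
width: 0.0456
[ 0.53731182 -0.27855017  0.12118895] [ 1.32987554e-01  3.13815887e+00 -7.06254639e-04]
200 [314.94450011 258.37620364]
100 [223.88152571 260.20910935]
50 [153.71400333 259.00934747]
20 [103.92992246 259.44418428]
```

View pics/w2.png

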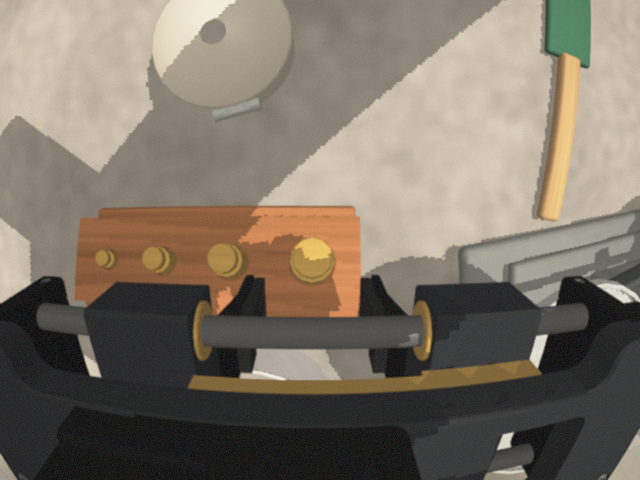

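The wrist view agrees with prediction: the knobs are at (312,257), (224,258), (154,259) and (103,257). Descending onto the 200 g weight.

```bash
python3 -m inch '{"linear":[[0,0,-10],[0,0,-18],[0,0,-18],[0,0,-10],[0,0,-6],[0,0,-3],[0,0,0],[0,0,0]],"roll":[0,0,0,0,0,0,0,0]}' 0.55;python3 -m inch '{"linear":[[0,0,0],[0,0,0],[0,0,0],[0,0,0],[0,0,0],[0,0,0]],"roll":[0,0,0,0,0,0]}' 1
```

```text
time: 9.9
eef_pos: [0.5373, -0.2786, 0.0561]
tool_rot: [0.133, 3.138, -0.001]
ft_force: [-0.1, 0.2, 0.5]
width: 0.0391
time: 10.4
eef_pos: [0.5372, -0.2786, 0.0562]
tool_rot: [0.133, 3.138, -0.001]
ft_force: [-0.2, 0.3, 4.0]
width: 0.0271
```

```bash
python3 -m inch '{"linear":[[-1,0,2],[-2,0,4],[-2,0,5],[-2,0,5],[0,0,12],[0,0,20],[-10,8,20],[-18,16,10],[-22,16,0],[-14,10,0]],"roll":[0,0,0,0,0,0,0,0,0,0]}';python3 -m inch '{"linear":[[-6,6,0],[0,0,0],[0,0,0]],"roll":[0,0,0]}'; python3 - <<'E'
from h import *
for n in ['side','wrist']: cv2.imwrite(f'pics/{n}3.png',grab_frame(n)[:,:,::-1])
a=cv2.imread('pics/side3.png');crop(a,230,240,200,150,4,'pics/c8.png')
E
```

```text
time: 11.23
eef_pos: [0.4637, -0.2263, 0.135]
tool_rot: [-0.133, -3.138, -0.001]
ft_force: [-0.1, 0.2, -1.6]
width: 0.0268
time: 11.48
eef_pos: [0.4608, -0.2229, 0.1342]
tool_rot: [0.133, 3.137, -0.002]
ft_force: [-0.5, -0.8, -2.1]
width: 0.0271
```

View pics/c8.png

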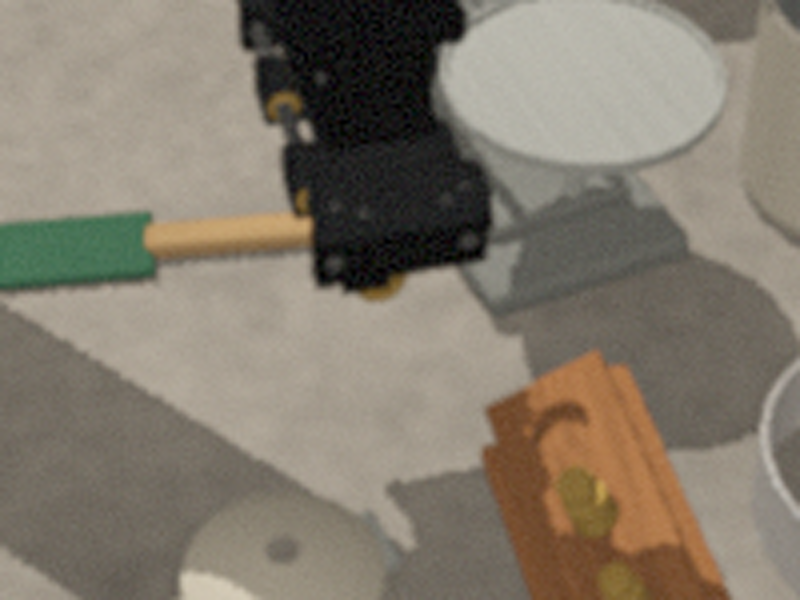

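View pics/wrist3.png

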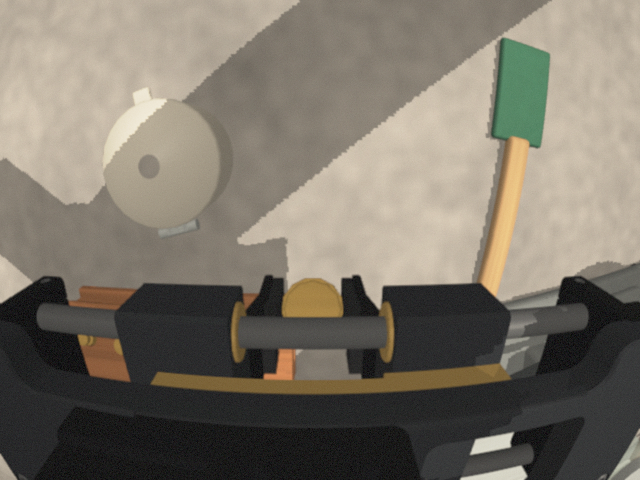

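```bash
python3 -m inch '{"linear":[[0,0,-12],[0,0,-22],[0,0,-26],[0,0,-22],[0,0,-14],[0,0,-8],[0,0,-3],[0,0,-1],[0,0,0]],"roll":[0,0,0,0,0,0,0,0,0]}';python3 -m inch '{"linear":[[0,0,-1],[0,0,-1],[0,0,0]],"roll":[0,0,0]}';python3 -m inch '{"linear":[[0,0,-1],[0,0,-1],[0,0,0]],"roll":[0,0,0]}'
```

```text
time: 12.33
eef_pos: [0.4606, -0.2229, 0.0258]
tool_rot: [0.133, 3.138, -0.001]
ft_force: [-0.7, 0.0, -1.5]
width: 0.0272
time: 12.58
eef_pos: [0.4602, -0.2225, 0.0241]
tool_rot: [0.133, 3.138, -0.001]
ft_force: [-0.1, 0.1, -2.8]
width: 0.0272
time: 12.83
eef_pos: [0.4598, -0.2222, 0.0216]
tool_rot: [0.133, 3.139, -0.0]
ft_force: [-0.8, -0.3, -1.4]
width: 0.027
```

```bash
python3 -m inch '{"linear":[[0,0,-1],[0,0,0]],"roll":[0,0]}';python3 -m inch '{"linear":[[0,0,-1],[0,0,0]],"roll":[0,0]}';python3 -m inch '{"linear":[[2,0,-0.5],[2,0,-0.5],[0,0,0]],"roll":[0,0,0]}'
```

```text
time: 13.0
eef_pos: [0.46, -0.2223, 0.0207]
tool_rot: [0.133, 3.139, -0.0]
ft_force: [-0.5, 0.4, 1.8]
width: 0.0272
time: 13.17
eef_pos: [0.4601, -0.2223, 0.0203]
tool_rot: [0.133, 3.138, -0.001]
ft_force: [-0.6, 1.1, 6.0]
width: 0.0273
time: 13.42
eef_pos: [0.4632, -0.2224, 0.0198]
tool_rot: [-0.131, -3.137, 0.001]
ft_force: [-3.8, -0.4, 12.4]
width: 0.027
```

```bash
python3 -m inch '{"linear":[[2,0,-0.5],[2,0,-0.5],[0,0,0]],"roll":[0,0,0]}';python3 -m inch '{"linear":[[2,0,-0.5],[2,0,-0.5],[0,0,0]],"roll":[0,0,0]}'; python3 - <<'E'
from h import *
for n in ['side','wrist']: cv2.imwrite(f'pics/{n}4.png',grab_frame(n)[:,:,::-1])
a=cv2.imread('pics/side4.png');crop(a,270,240,130,100,6,'pics/c9.png')
a=cv2.imread('pics/wrist4.png');crop(a,220,230,180,120,4,'pics/c10.png')
E
```

```text
time: 13.67
eef_pos: [0.4674, -0.2226, 0.0187]
tool_rot: [-0.132, -3.138, 0.001]
ft_force: [-3.2, -2.3, 10.4]
width: 0.0273
time: 13.92
eef_pos: [0.4712, -0.2227, 0.0174]
tool_rot: [-0.131, -3.138, 0.001]
ft_force: [-3.9, -2.1, 6.9]
width: 0.0269
```

View pics/c9.png

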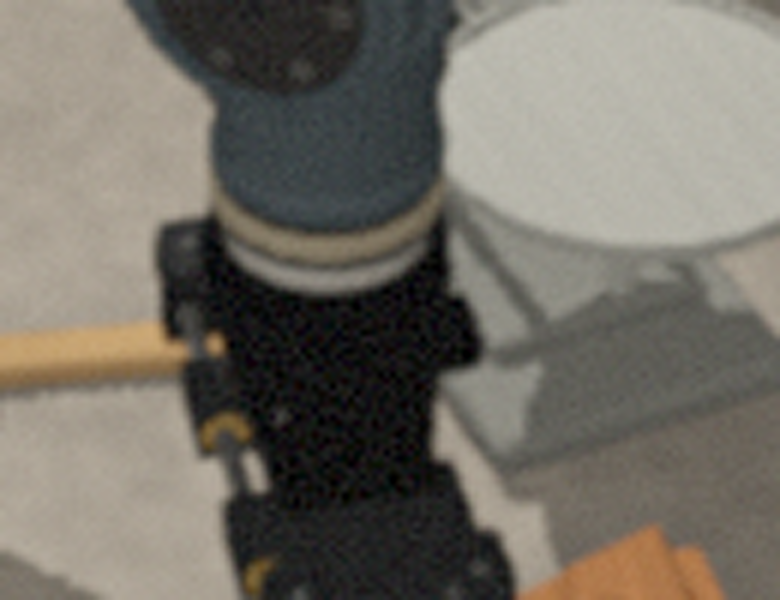

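View pics/c10.png

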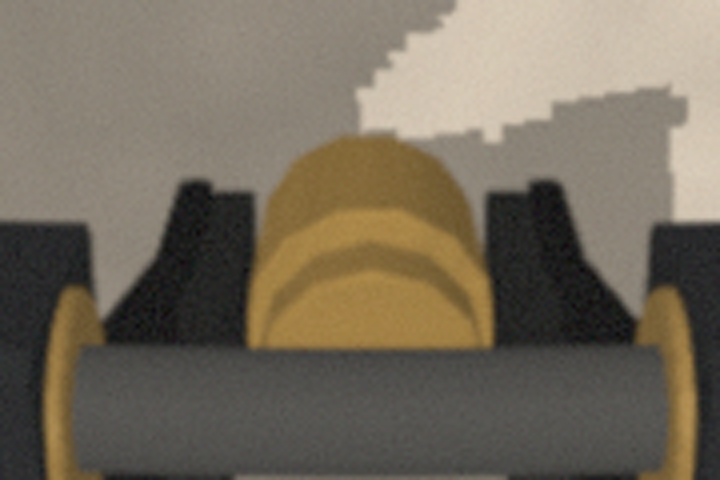

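The wrist crop shows that the 200 g weight has pivoted nearly upright. I'll release it so it stands, check it, then regrip.

```bash
python3 -m inch '{"linear":[[0,0,0],[0,0,0],[0,0,0],[2,0,0],[0,0,0]],"roll":[0,0,0,0,0]}' 0.5; python3 - <<'E'
from h import *
c=cam('wrist');s=robot.state();print(s['eef_pos'],s['ft_force'],s['width'])
cv2.imwrite(f'pics/w5.png',grab_frame('wrist')[:,:,::-1])
a=cv2.imread('pics/w5.png');crop(a,220,200,180,150,4,'pics/c11.png')
for x in (.470,.4746,.478): print(proj('wrist',(x,-.2227,.046),c))
E
```

```text
time: 14.43
eef_pos: [0.4743, -0.2224, 0.0164]
tool_rot: [0.133, 3.138, -0.0]
ft_force: [0.1, -0.2, -0.2]
width: 0.0426
[ 0.4743475  -0.22235228  0.01644418] [ 0.08245624 -0.23870323 -0.16569788] 0.04263210346458126
[314.63262262 318.80104841]
[315.55283327 328.59070295]
[316.21697517 335.6404358 ]
```

View pics/c11.png

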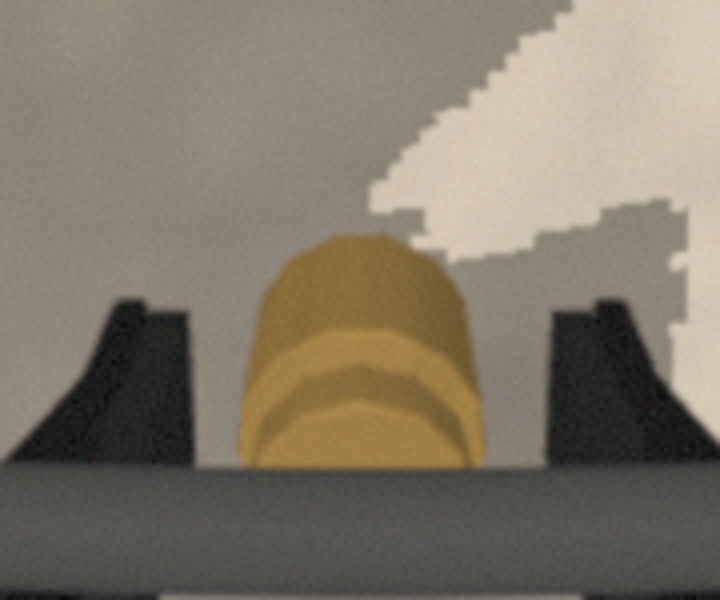

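The 200 g weight stands upright in the wrist view. Regripping it and carrying it to the plate.

```bash
python3 -m inch '{"linear":[[0,0,0],[0,0,0],[0,0,0],[0,0,0],[0,0,3],[0,0,12],[0,0,25],[0,0,32],[0,0,32],[0,0,32]],"roll":[0,0,0,0,0,0,0,0,0,0]}' 1;python3 -m inch '{"linear":[[4,2,28],[12,7,14],[22,12,5],[30,16,0],[32,18,0],[32,18,0],[22,12,0],[12,6,0],[5,2,0],[0,0,0]],"roll":[0,0,0,0,0,0,0,0,0,0]}';python3 -m inch '{"linear":[[0,0,0],[0,0,0]],"roll":[0,0]}';python3 - <<'E'
from h import *
cv2.imwrite(f'pics/side6.png',grab_frame('side')[:,:,::-1])
a=cv2.imread('pics/side6.png');crop(a,270,150,180,140,4.4,'pics/c12.png')
E
```

```text
time: 15.32
eef_pos: [0.473, -0.2216, 0.1535]
tool_rot: [-0.133, -3.137, -0.002]
ft_force: [0.1, -1.1, -3.1]
width: 0.0266
time: 16.15
eef_pos: [0.645, -0.1283, 0.1988]
tool_rot: [-0.131, -3.138, -0.001]
ft_force: [0.3, -0.1, -2.2]
width: 0.0272
time: 16.32
eef_pos: [0.6434, -0.1297, 0.1992]
tool_rot: [-0.134, -3.137, -0.0]
ft_force: [0.1, -0.2, -2.3]
width: 0.027
```

View pics/c12.png

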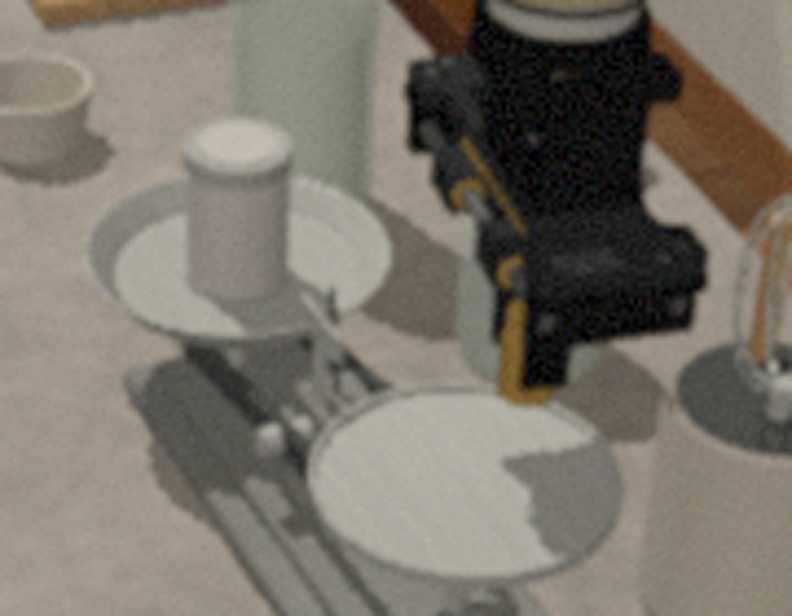

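The side view shows the weight hanging upright over the far part of the plate and the tin standing in the dish. Lowering the weight.

```bash
python3 -m inch '{"linear":[[0,0,-8],[0,0,-14],[0,0,-12],[0,0,-7],[0,0,-3],[0,0,-2],[0,0,-2],[0,0,-1],[0,0,-1],[0,0,-1]],"roll":[0,0,0,0,0,0,0,0,0,0]}';python3 -m inch '{"linear":[[0,0,-1],[0,0,-1],[0,0,-1],[0,0,-1],[0,0,0],[0,0,0]],"roll":[0,0,0,0,0,0]}'
```

```text
time: 17.2
eef_pos: [0.6453, -0.1294, 0.1492]
tool_rot: [0.133, 3.138, -0.001]
ft_force: [-0.2, 0.4, 0.0]
width: 0.0273
time: 17.7
eef_pos: [0.6452, -0.1294, 0.1446]
tool_rot: [0.133, 3.138, -0.0]
ft_force: [-0.4, -0.6, -0.2]
width: 0.0272
```

```bash
python3 - <<'E'
from h import *
cv2.imwrite(f'pics/side7.png',grab_frame('side')[:,:,::-1])
a=cv2.imread('pics/side7.png');crop(a,270,150,180,140,4.4,'pics/c13.png')
E
```

```text
(no output)
```

View pics/c13.png

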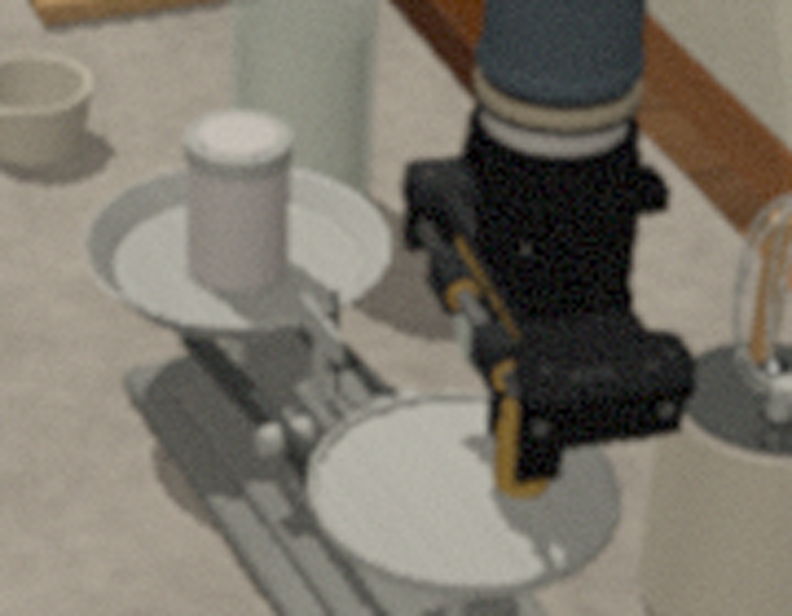

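```bash
python3 -m inch '{"linear":[[0,0,0],[0,0,0],[0,0,0],[0,0,0],[0,0,0],[0,0,5],[0,0,14],[0,0,25],[0,0,30],[0,0,20]],"roll":[0,0,0,0,0,0,0,0,0,0]}' 0.5;python3 -m inch '{"linear":[[-4,-10,0],[-7,-20,0],[-10,-30,0],[-14,-38,0],[-14,-38,0],[-14,-36,0],[-13,-20,0],[-13,-10,0],[-10,-4,0],[0,0,0]],"roll":[0,0,0,0,0,0,0,0,0,0]}';python3 - <<'E'
from h import *
for n in ['side','top']:cv2.imwrite(f'pics/{n}8.png',grab_frame(n)[:,:,::-1])
a=cv2.imread('pics/side8.png');crop(a,270,150,180,140,4.4,'pics/c14.png')
s0=cv2.imread('pics/side0.png');crop(s0,270,150,180,140,4.4,'pics/c14b.png')
E
```

```text
time: 18.58
eef_pos: [0.6456, -0.1295, 0.2414]
tool_rot: [0.133, 3.136, -0.001]
ft_force: [0.2, 0.4, 1.5]
width: 0.0433
time: 19.42
eef_pos: [0.5433, -0.3352, 0.2379]
tool_rot: [-0.136, -3.136, -0.003]
ft_force: [-0.1, 0.1, -0.8]
width: 0.0432
```

View pics/c14.png

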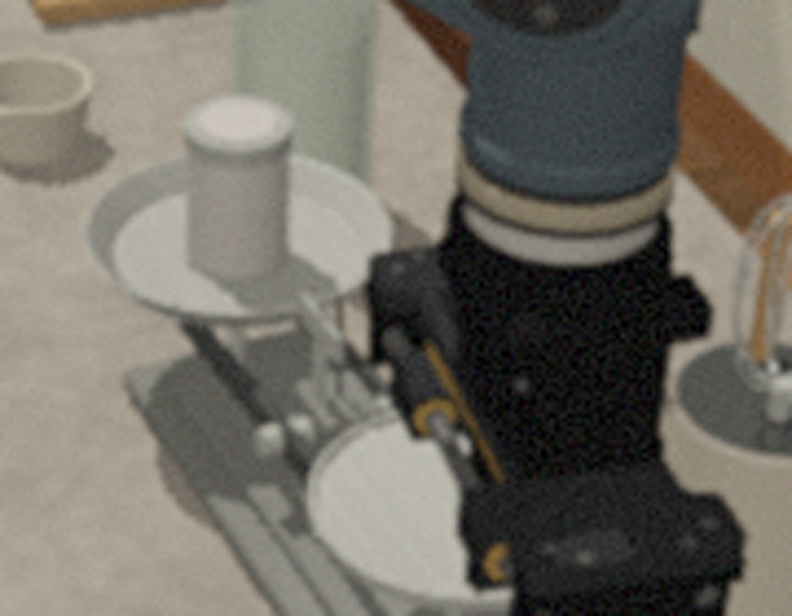

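View pics/c14b.png

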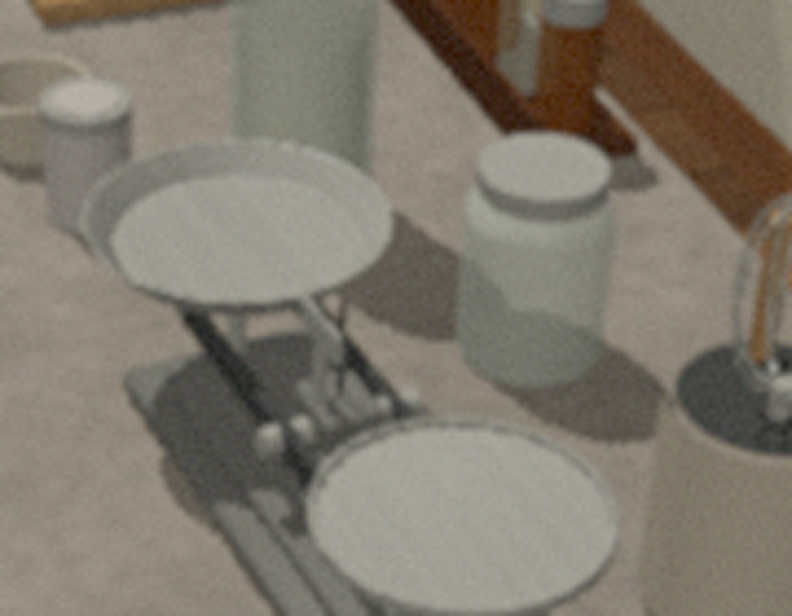

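View pics/top8.png

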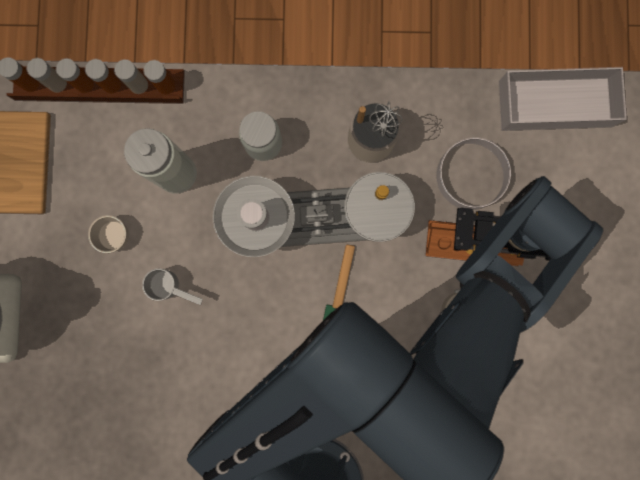

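```bash
cat > m.py <<'E'
from h import *
def track(a,b,x0,y0,x1,y1,sr=14,s=8):
    A=cv2.resize(a[y0:y1,x0:x1],None,fx=s,fy=s,interpolation=cv2.INTER_CUBIC)
    B=cv2.resize(b[y0-sr:y1+sr,x0-3:x1+3],None,fx=s,fy=s,interpolation=cv2.INTER_CUBIC)
    r=cv2.matchTemplate(B,A,cv2.TM_CCOEFF_NORMED);_,v,_,l=cv2.minMaxLoc(r)
    return (l[0]/s-3,l[1]/s-sr,round(v,3))
def px(P,dz):
    return (proj('side',np.array(P)+[0,0,dz])-proj('side',P))
E
python3 - <<'E'
from m import *
s0,s6,s8=[cv2.imread(f'pics/side{i}.png') for i in (0,6,8)]
print('tin 6->8',track(s6,s8,308,174,340,222), 'scale px per 21.6mm',px((.565+.026,.14,.13),.0216))
print('dish left 0->6',track(s0,s6,286,200,311,224),'0->8',track(s0,s8,286,200,311,224), px((.55,.2,.12),-.0216))
print('dish front 0->6',track(s0,s6,300,206,326,226),'0->8',track(s0,s8,300,206,326,226))
E
```

```text
tin 6->8 (0.0, -5.0, 0.989) scale px per 21.6mm [ 0.05328752 -7.50035031]
dish left 0->6 (0.375, 7.625, 0.864) 0->8 (0.125, 2.625, 0.879) [0.15879564 7.19152876]
dish front 0->6 (1.125, 8.125, 0.829) 0->8 (0.375, 3.0, 0.868)
```

The two tracked estimates give a remainder of 33 to 37 g, near the 20/50 decision point. I'll let the beam settle and measure more closely.

```bash
python3 -m inch '{"linear":[[0,-10,0],[0,-20,0],[0,-10,0],[0,0,0],[0,0,0],[0,0,0]],"roll":[0,0,0,0,0,0]}'; python3 - <<'E'
from m import *
fr=[grab_frame('side')[:,:,::-1].astype(np.float32) for _ in range(3)]
print(np.abs(fr[0]-fr[1]).mean())
f=np.mean(fr,0).astype(np.uint8);cv2.imwrite('pics/side9.png',f)
top=grab_frame('top')[:,:,::-1];cv2.imwrite('pics/top9.png',top)
s0,s6,s8=[cv2.imread(f'pics/side{i}.png') for i in (0,6,8)]
for s in (8,20):
  print('tin 6->9',track(s6,f,308,174,340,222,s=s),'lid',track(s6,f,308,174,340,190,s=s),'8->9',track(s8,f,308,174,340,222,s=s))
  print('plate 0->6',track(s0,s6,338,246,362,286,s=s),'plate 0->9',track(s0,f,338,246,362,286,s=s),'fr',track(s0,f,345,272,385,290,s=s))
  print('dish',track(s0,f,300,206,326,226,s=s),track(s0,f,286,200,311,224,s=s))
print(px((.58,-.17,.112),.0216))
crop(f,320,230,100,75,8,'pics/c15.png');crop(f,340,210,30,30,20,'pics/c16.png')
E
```

```text
time: 20.02
eef_pos: [0.546, -0.3743, 0.2383]
tool_rot: [-0.132, -3.138, -0.002]
ft_force: [0.0, -0.4, -0.5]
width: 0.0437
2.6384213
tin 6->9 (0.0, -5.0, 0.991) lid (0.0, -5.0, 0.993) 8->9 (0.0, 0.0, 0.996)
plate 0->6 (0.75, -8.125, 0.859) plate 0->9 (-0.125, -2.375, 0.945) fr (-1.625, -3.25, 0.954)
dish (0.375, 3.0, 0.869) (0.125, 2.75, 0.878)
tin 6->9 (-0.04999999999999982, -5.0, 0.991) lid (0.0, -5.050000000000001, 0.993) 8->9 (0.0, 0.0, 0.996)
plate 0->6 (0.75, -8.1, 0.859) plate 0->9 (-0.10000000000000009, -2.3000000000000007, 0.945) fr (-1.6, -3.25, 0.954)
dish (0.2999999999999998, 2.9499999999999993, 0.869) (0.1499999999999999, 2.6999999999999993, 0.879)
[ 0.5676019 -8.1173699]
```

View pics/c15.png

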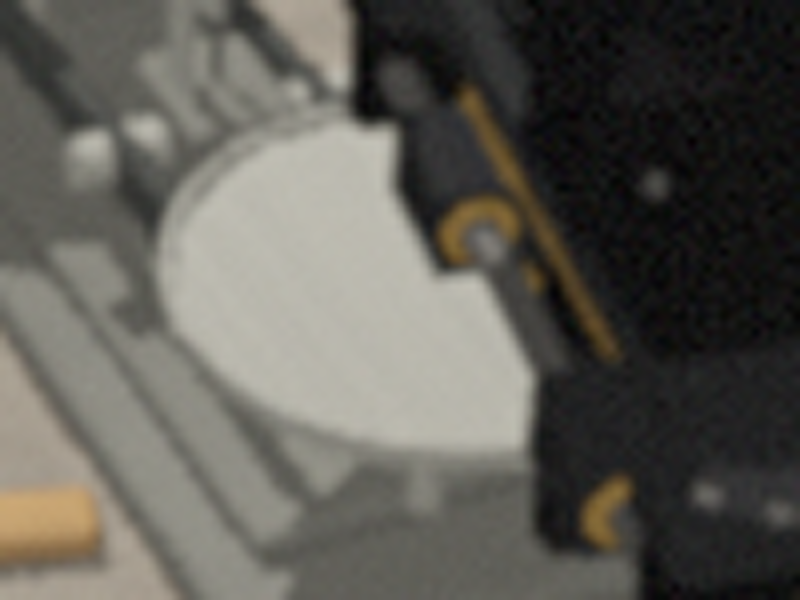

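```bash
cat > e.py <<'E'
from m import *
def edge(img,cols,y0,y1,sign=-1):
    g=cv2.GaussianBlur(img,(3,3),0.7).astype(np.float32).mean(2)
    out=[]
    for u in cols:
        p=g[y0(u):y1(u),u]; d=sign*np.diff(p); k=int(np.argmax(d))
        if 0<k<len(d)-1 and d[k]>4:
            a,b,c=d[k-1:k+2]; out.append(y0(u)+k+.5+.5*(a-c)/(a-2*b+c))
        else: out.append(np.nan)
    return np.array(out)
E
python3 - <<'E'
from e import *
I={i:cv2.imread(f'pics/side{i}.png') for i in (0,6,8,9)}
# dish front edge: predict via projecting rim circle bottom; just print edges per column
cols=range(300,352,3)
for i,off in ((0,0),(6,7),(9,3),(8,3)):
    print(i,np.round(edge(I[i],cols,lambda u:208+off,lambda u:228+off),1))
for i,off in ((0,0),(6,-8),(9,-3)):
    print('pl',i,np.round(edge(I[i],range(345,384,3),lambda u:264+off,lambda u:296+off),1))
E
```

```text
0 [213.6 214.7 215.7 216.6 217.5 218.4 218.3 218.4 218.5 218.4 218.3 217.7
 217.4 225.4 215.5 214.3 213.4 211.5]
6 [220.4 222.2 232.1 224.3 225.4 225.7 226.2 226.3 226.4 226.6 226.5 225.6
 225.7 225.7   nan   nan 228.8 231.3]
9 [215.9 217.3 218.4 219.2 220.5 220.8 221.1 221.3 221.5 226.6 226.  225.6
 220.4 219.5   nan 212.4 215.8   nan]
8 [216.1 217.3 218.4 219.3 220.5 220.8 221.1 221.2 221.5 226.6 226.  225.6
 224.9 219.8   nan 212.4 215.8   nan]
pl 0 [276.6 279.9 282.4 284.3 284.7 286.1 287.  287.6 288.4 288.4 288.8 289.
 288.7]
pl 6 [269.5 271.8 273.2 275.2 276.7 277.5 278.5 279.3 279.9 280.3 280.6   nan
 280.5]
pl 9 [274.3 277.2 279.6 281.1 282.1 283.2 284.1 284.8 285.6 285.5 285.9 286.3
 286.3]
```

```bash
python3 - <<'E'
from h import *
f,cx,cy,R,t=cam('wrist');s=robot.state();print(f,-R.T@t-s['eef_pos'],R.T@[0,0,1],R.T@[1,0,0],s['eef_pos'])
E
```

```text
371.64829954431775 [-0.07593697  0.00466093  0.16207894] [ 0.27425623 -0.0234542  -0.9613706 ] [ 8.36817471e-02  9.96492435e-01 -4.38640480e-04] [ 0.54593842 -0.37444326  0.23857157]
```

```bash
python3 -m inch '{"linear":[[3,10,3],[8,22,4],[13,36,0],[14,38,0],[14,38,0],[14,38,0],[14,38,0],[14,38,0],[14,38,0],[13,36,0]],"roll":[0,0,0,0,0,0,0,0,0,0]}';python3 -m inch '{"linear":[[6,30,0],[2,14,-12],[0,4,-24],[0,0,-24],[0,0,-15],[0,0,-6],[0,0,0],[0,0,0]],"roll":[0,0,0,0,0,0,0,0]}'; python3 - <<'E'
from h import *
fr=[grab_frame('wrist')[:,:,::-1].astype(np.float32) for _ in range(2)]
f=np.mean(fr,0).astype(np.uint8);cv2.imwrite('pics/w10.png',f);crop(f,220,140,200,150,4,'pics/c17.png')
cv2.imwrite('pics/side10.png',grab_frame('side')[:,:,::-1])
E
```

```text
time: 21.05
eef_pos: [0.6671, -0.0399, 0.2461]
tool_rot: [0.132, 3.138, 0.001]
ft_force: [0.9, 0.3, -0.4]
width: 0.0436
time: 21.72
eef_pos: [0.6749, 0.0044, 0.1647]
tool_rot: [-0.134, -3.139, 0.0]
ft_force: [-0.5, 0.6, -0.1]
width: 0.0437
```

View pics/w10.png

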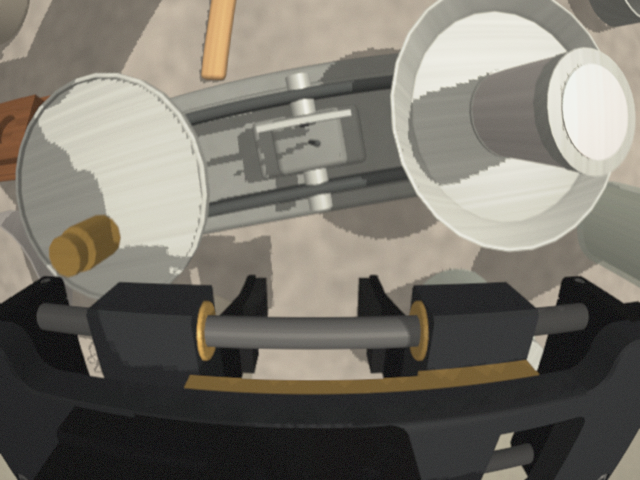

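View pics/c17.png

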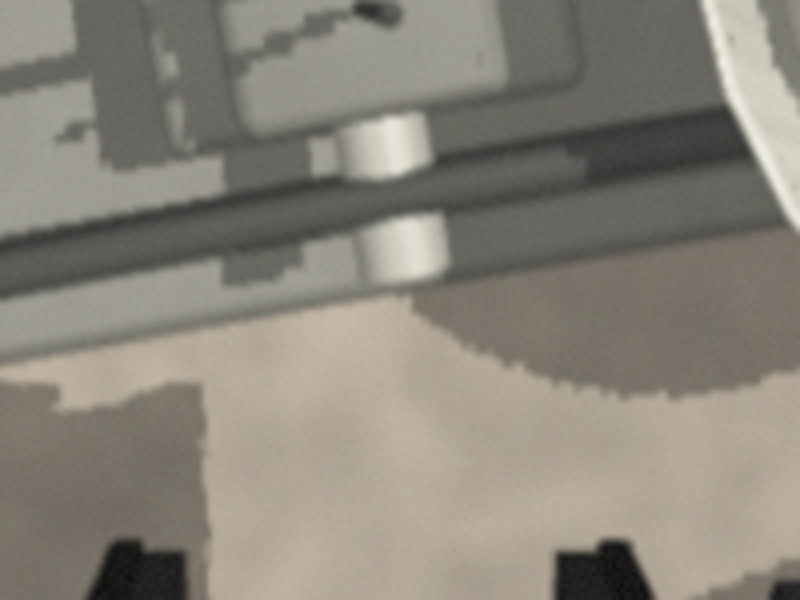

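```bash
python3 - <<'E'
from e import *
f=cv2.imread('pics/w10.png');crop(f,240,95,130,100,6,'pics/c18.png')
I={i:cv2.imread(f'pics/side{i}.png') for i in (0,6,10)}
crop(I[10],270,150,180,140,4.4,'pics/c19.png')
cols=range(345,440,3)
w=lambda o:(lambda u:int(264+o+ (0 if u<380 else 0)))
r={}
for i,off in ((0,0),(6,-8),(10,-3)):
    r[i]=edge(I[i],cols,lambda u:266+off,lambda u:296+off)
print(np.round(r[0]-r[6],1));print(np.round(r[0]-r[10],1))
cols=range(297,326,1)
for i,off in ((0,0),(6,8),(10,3)): r[i]=edge(I[i],cols,lambda u:208+off,lambda u:221+off)
print(np.round(r[6]-r[0],1));print(np.round(r[10]-r[0],1))
E
```

```text
[7.2 8.1 9.2 9.1 8.  8.6 8.5 8.3 8.6 8.1 8.2 nan 8.2 8.1 8.5 8.2 8.1 7.4
 nan nan nan nan nan nan nan nan nan nan nan nan nan nan]
[ 4.3  4.8  4.9  3.1  3.3  4.8  6.8 13.9 17.  23.5  nan  nan  0.3  0.2
  0.  -1.9 -3.5 -5.7  2.9  1.4  3.1  0.9  nan  nan  0.1  nan  nan  nan
  nan  nan  nan  nan]
[nan 5.2 6.5 6.8 7.1 7.3 7.5 7.6 7.8 7.6 7.6 7.9 7.6 7.2 7.6 7.9 7.7 7.3
 7.3 7.3 7.5 7.8 7.9 7.9 7.9 7.9 7.8 7.9 8.1]
[nan 1.3 2.6 2.4 2.5 2.8 2.6 2.6 3.  2.8 2.6 2.9 2.6 2.3 2.8 2.9 2.7 2.4
 2.4 2.6 2.7 2.8 2.8 2.9 2.8 2.9 2.9 3.  3.1]
```

View pics/c18.png

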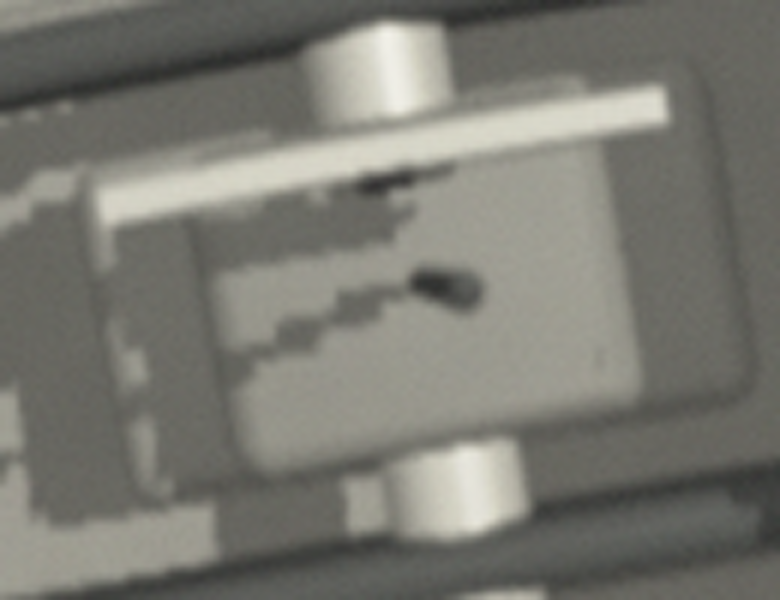

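View pics/c19.png

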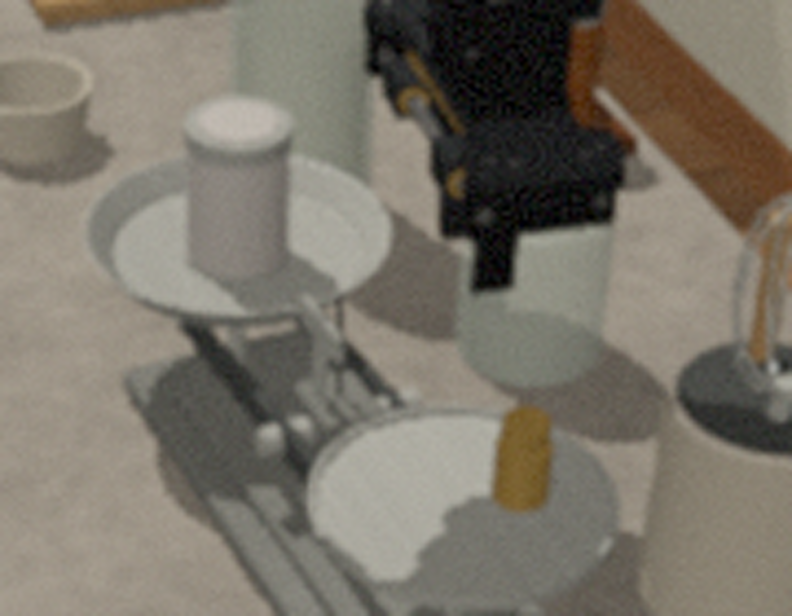

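The 200 g weight stands upright on the plate and the remainder is about 34 g. I'll add the 20 g weight next and measure again.

```bash
python3 -m inch '{"linear":[[0,0,15],[0,0,30],[0,0,26],[-4,-12,5],[-9,-24,0],[-12,-36,0],[-13,-39,0],[-13,-39,0],[-13,-39,0],[-13,-39,0]],"roll":[0,0,0,0,0,0,0,0,0,0]}' 0.65;python3 -m inch '{"linear":[[-13,-39,0],[-13,-39,0],[-13,-39,0],[-13,-37,-10],[-11,-26,-25],[-8,-16,-28],[-4,-8,-28],[0,-2,-20],[0,0,-10],[0,0,0]],"roll":[0,0,0,0,0,0,0,0,0,0]}';python3 -m inch '{"linear":[[0,0,0],[0,0,0]],"roll":[0,0]}'; python3 - <<'E'
from h import *
c=cam('wrist');s=robot.state();print(s['eef_pos'],s['tool_rot'])
f=grab_frame('wrist')[:,:,::-1];cv2.imwrite('pics/w11.png',f);crop(f,220,190,180,130,4.4,'pics/c20.png')
for nm,k in [('50',(.5284,-.3836,.0681)),('20',(.5283,-.4283,.0609))]: print(nm,proj('wrist',k,c))
E
```

```text
time: 22.7
eef_pos: [0.5968, -0.2255, 0.2412]
tool_rot: [0.133, 3.138, -0.001]
ft_force: [0.8, 0.0, 1.0]
width: 0.0302
time: 23.53
eef_pos: [0.5211, -0.4284, 0.1169]
tool_rot: [-0.135, -3.135, -0.006]
ft_force: [0.1, 1.0, -0.0]
width: 0.0305
time: 23.7
eef_pos: [0.5239, -0.4298, 0.1214]
tool_rot: [0.132, 3.137, -0.004]
ft_force: [0.3, -0.4, -0.2]
width: 0.0302
[ 0.52394874 -0.42977909  0.1214135 ] [ 0.13181895  3.13652376 -0.003871  ]
50 [389.63770787 260.82632301]
20 [318.08001093 262.65585735]
```

View pics/c20.png

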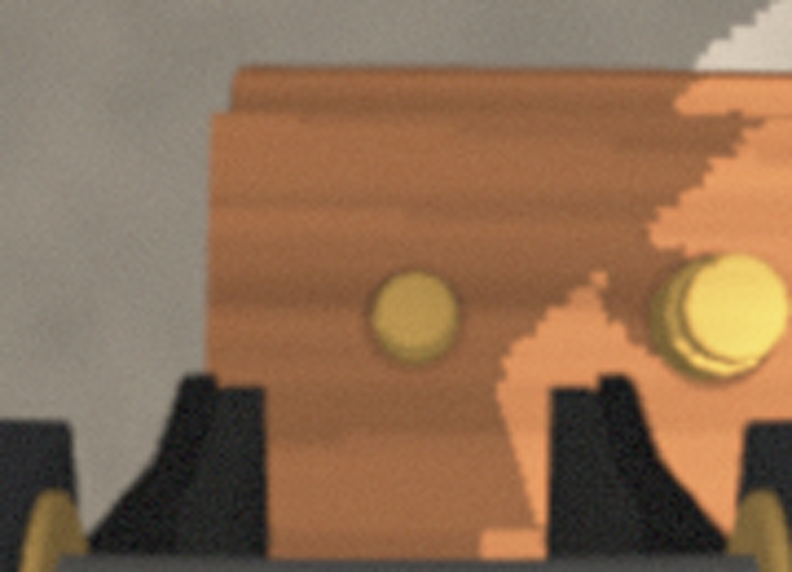

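```bash
python3 -m inch '{"linear":[[2,1,-10],[2,0,-18],[0,0,-18],[0,0,-10],[0,0,-6],[0,0,-4],[0,0,-1],[0,0,0],[0,0,0]],"roll":[0,0,0,0,0,0,0,0,0]}';python3 -m inch '{"linear":[[0,0,0],[0,0,0],[0,0,0],[0,0,0],[0,0,0],[0,0,0]],"roll":[0,0,0,0,0,0]}' 1
```

```text
time: 24.5
eef_pos: [0.5273, -0.4288, 0.0534]
tool_rot: [0.133, 3.138, -0.002]
ft_force: [0.6, -0.4, 0.2]
width: 0.0302
time: 25.0
eef_pos: [0.5269, -0.4284, 0.0528]
tool_rot: [0.133, 3.138, -0.001]
ft_force: [-0.2, -0.3, 0.7]
width: 0.0103
```

```bash
python3 -m inch '{"linear":[[-1,0,2],[-2,0,4],[-2,0,5],[-2,0,4],[0,0,15],[0,0,25],[-3,12,25],[-6,24,10],[-10,34,0],[-10,36,0]],"roll":[0,0,0,0,0,0,0,0,0,0]}';python3 -m inch '{"linear":[[-10,34,0],[-9,30,-6],[-8,20,-16],[-4,11,-24],[0,4,-24],[0,1,-18],[0,0,-14],[0,0,-10],[0,0,-6],[0,0,0]],"roll":[0,0,0,0,0,0,0,0,0,0]}';python3 -m inch '{"linear":[[0,0,0],[0,0,0]],"roll":[0,0]}';python3 - <<'E'
from h import *
f=grab_frame('wrist')[:,:,::-1];cv2.imwrite('pics/w12.png',f);crop(f,230,220,160,120,5,'pics/c21.png')
E
```

```text
time: 25.83
eef_pos: [0.491, -0.3228, 0.1443]
tool_rot: [0.136, 3.136, -0.005]
ft_force: [-0.3, 0.5, 0.0]
width: 0.0104
time: 26.67
eef_pos: [0.4595, -0.2222, 0.0239]
tool_rot: [-0.133, -3.138, -0.001]
ft_force: [0.5, -0.1, -0.9]
width: 0.0103
time: 26.83
eef_pos: [0.4603, -0.2228, 0.0253]
tool_rot: [0.133, 3.138, -0.001]
ft_force: [-0.2, -0.2, -0.3]
width: 0.0102
```

View pics/c21.png

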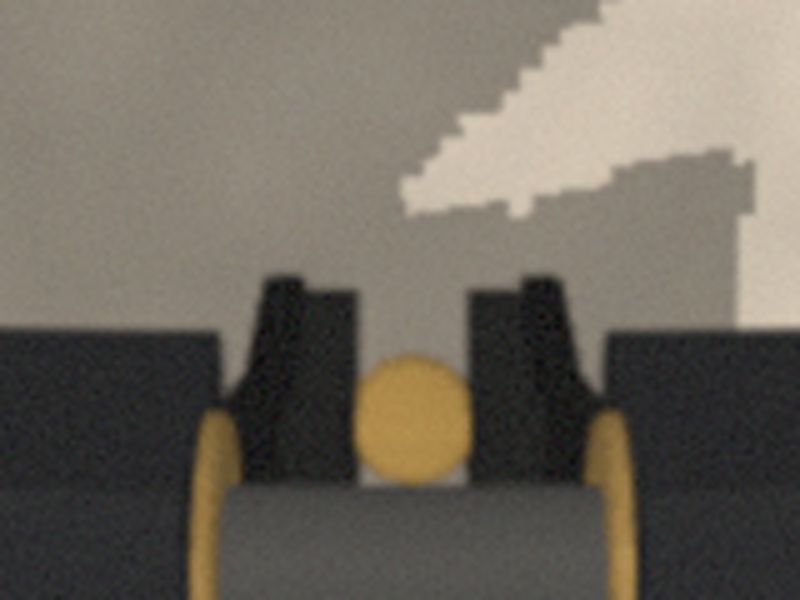

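```bash
python3 -m inch '{"linear":[[0,0,-4],[0,0,-3],[0,0,-2],[0,0,-1],[0,0,0]],"roll":[0,0,0,0,0]}';python3 -m inch '{"linear":[[0,0,-1],[0,0,0]],"roll":[0,0]}';python3 -m inch '{"linear":[[2,0,-0.5],[2,0,-0.3],[0,0,0]],"roll":[0,0,0]}';python3 -m inch '{"linear":[[2,0,-0.3],[2,0,-0.3],[0,0,0]],"roll":[0,0,0]}'
```

```text
time: 27.3
eef_pos: [0.4598, -0.2222, 0.0143]
tool_rot: [-0.133, -3.138, -0.0]
ft_force: [0.1, -0.4, 0.3]
width: 0.0104
time: 27.47
eef_pos: [0.4599, -0.2223, 0.0139]
tool_rot: [0.133, 3.139, -0.0]
ft_force: [-0.8, 1.1, 4.8]
width: 0.0101
time: 27.72
eef_pos: [0.4627, -0.222, 0.0136]
tool_rot: [-0.132, -3.136, -0.001]
ft_force: [-3.5, -0.6, 9.7]
width: 0.0103
time: 27.97
eef_pos: [0.4669, -0.222, 0.013]
tool_rot: [-0.132, -3.137, -0.001]
ft_force: [-3.5, -0.3, 8.8]
width: 0.0106
```

```bash
python3 -m inch '{"linear":[[0,0,0.5],[0,0,0],[0,0,0],[0,0,0],[0,0,0]],"roll":[0,0,0,0,0]}' 0.72;python3 - <<'E'
from h import *
print(robot.state()['eef_pos'],robot.state()['width'])
f=grab_frame('wrist')[:,:,::-1];cv2.imwrite('pics/w13.png',f);crop(f,230,220,160,120,5,'pics/c22.png')
E
```

```text
time: 28.38
eef_pos: [0.4679, -0.2222, 0.0125]
tool_rot: [-0.133, -3.139, -0.0]
ft_force: [-0.3, 0.4, -0.2]
width: 0.0237
[ 0.46790695 -0.22222141  0.01245069] 0.023710040319940073
```

View pics/c22.png

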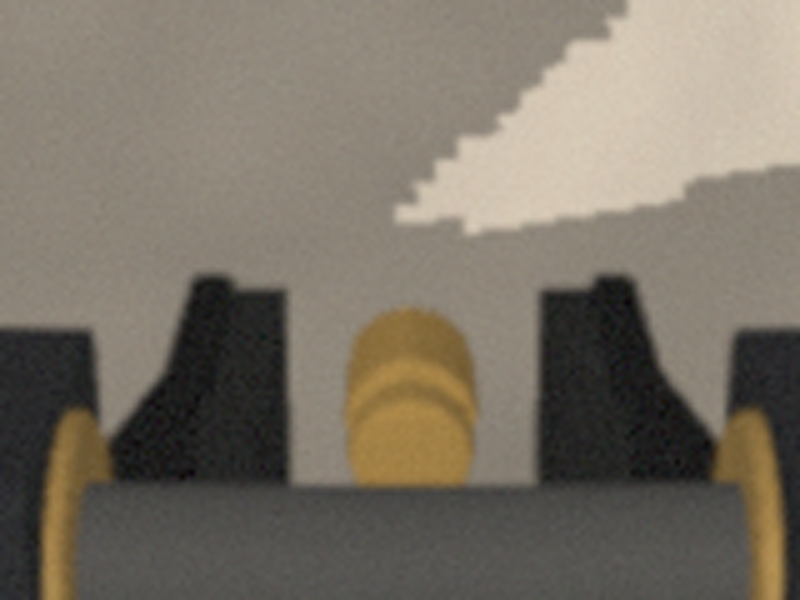

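```bash
python3 -m inch '{"linear":[[2,0,0],[2,0,0],[0,0,0]],"roll":[0,0,0]}';python3 -m inch '{"linear":[[0,0,0],[0,0,0],[0,0,0],[0,0,0],[0,0,4],[0,0,14],[0,0,26],[0,0,34],[0,0,34],[0,0,30]],"roll":[0,0,0,0,0,0,0,0,0,0]}' 1;python3 -m inch '{"linear":[[5,4,18],[12,8,8],[20,15,0],[27,20,0],[26,19,0],[20,14,0],[12,9,0],[5,4,0],[0,0,0],[0,0,0]],"roll":[0,0,0,0,0,0,0,0,0,0]}';python3 - <<'E'
from h import *
f=grab_frame('wrist')[:,:,::-1];cv2.imwrite('pics/w14.png',f);crop(f,210,200,200,120,4,'pics/c23.png')
E
```

```text
time: 28.68
eef_pos: [0.4725, -0.2225, 0.0126]
tool_rot: [0.133, 3.138, -0.001]
ft_force: [0.2, 0.2, -0.9]
width: 0.0243
time: 29.52
eef_pos: [0.4717, -0.2222, 0.1567]
tool_rot: [0.133, 3.138, -0.0]
ft_force: [0.1, -0.2, -1.2]
width: 0.0104
time: 30.35
eef_pos: [0.5978, -0.1295, 0.1803]
tool_rot: [-0.133, -3.137, 0.0]
ft_force: [-0.8, 0.6, -0.7]
width: 0.0105
```

View pics/c23.png

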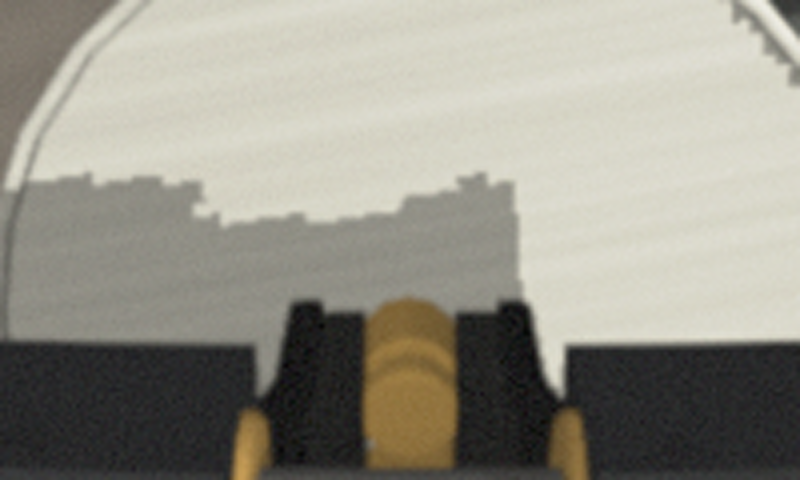

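```bash
python3 -m inch '{"linear":[[0,0,-8],[0,0,-14],[0,0,-12],[0,0,-6],[0,0,-3],[0,0,-2],[0,0,-1],[0,0,-1],[0,0,-1],[0,0,0]],"roll":[0,0,0,0,0,0,0,0,0,0]}';python3 -m inch '{"linear":[[0,0,-1],[0,0,-1],[0,0,0]],"roll":[0,0,0]}';python3 - <<'E'
from m import *
f=grab_frame('side')[:,:,::-1];cv2.imwrite('pics/side15.png',f)
s6=cv2.imread('pics/side6.png');print(track(s6,f,308,174,340,222,s=20))
crop(f,270,150,180,140,4.4,'pics/c24.png')
E
```

```text
time: 31.23
eef_pos: [0.599, -0.1293, 0.1329]
tool_rot: [0.133, 3.138, -0.0]
ft_force: [-0.1, -0.7, -0.2]
width: 0.0102
time: 31.48
eef_pos: [0.5989, -0.1292, 0.1306]
tool_rot: [0.133, 3.139, -0.0]
ft_force: [-0.2, 0.5, 0.8]
width: 0.0102
(0.0, -5.75, 0.989)
```

View pics/c24.png

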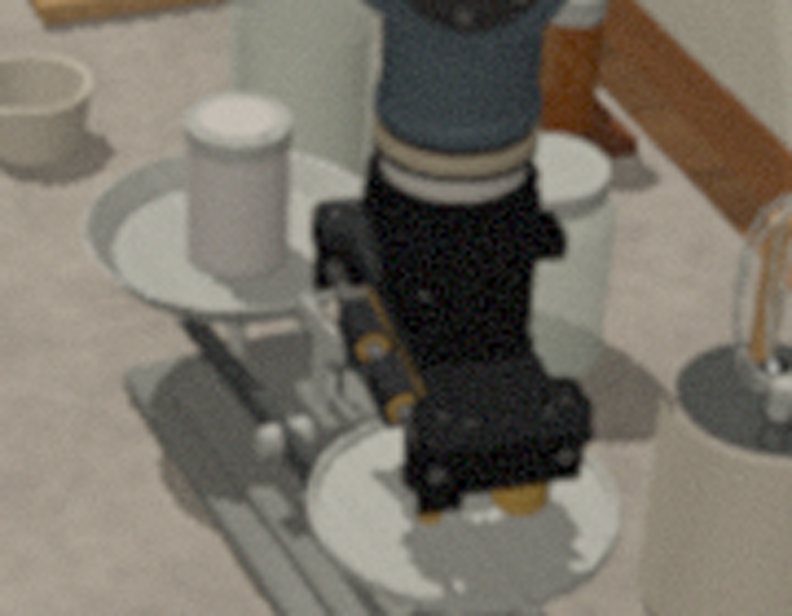

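```bash
python3 -m inch '{"linear":[[0,0,-0.5],[0,0,0],[0,0,0],[0,0,0],[0,0,3],[0,0,12],[0,0,24],[0,0,30],[0,0,30],[0,0,12]],"roll":[0,0,0,0,0,0,0,0,0,0]}' 0.7;python3 -m inch '{"linear":[[6,12,0],[14,24,0],[18,34,0],[18,32,0],[12,20,-10],[6,9,-22],[2,2,-22],[0,0,-12],[0,0,-8],[0,0,0]],"roll":[0,0,0,0,0,0,0,0,0,0]}' 0.5;python3 -m inch '{"linear":[[0,0,0],[0,0,0],[0,0,0]],"roll":[0,0,0]}';python3 - <<'E'
from m import *
s=robot.state();print(s['eef_pos'],s['time'])
f=np.mean([grab_frame('wrist')[:,:,::-1].astype(np.float32) for _ in range(2)],0).astype(np.uint8);cv2.imwrite('pics/w16.png',f);crop(f,240,95,130,100,6,'pics/c25.png')
g=np.mean([grab_frame('side')[:,:,::-1].astype(np.float32) for _ in range(3)],0).astype(np.uint8);cv2.imwrite('pics/side16.png',g);crop(g,270,150,180,140,4.4,'pics/c26.png')
s6=cv2.imread('pics/side6.png');s10=cv2.imread('pics/side10.png');print(track(s6,g,308,174,340,222,s=20),track(s10,g,308,174,340,222,s=20))
E
```

```text
time: 32.37
eef_pos: [0.6011, -0.1301, 0.2468]
tool_rot: [0.133, 3.131, -0.005]
ft_force: [0.6, 0.9, 0.2]
width: 0.0261
time: 33.2
eef_pos: [0.6731, 0.0041, 0.1645]
tool_rot: [-0.133, -3.133, -0.001]
ft_force: [-0.1, 0.6, -0.0]
width: 0.0437
time: 33.45
eef_pos: [0.6757, 0.0031, 0.1687]
tool_rot: [0.134, 3.136, -0.0]
ft_force: [-0.2, -0.4, -0.0]
width: 0.0434
[0.6757112  0.00306326 0.16872594] 33.45
(0.0, -6.55, 0.989) (-0.04999999999999982, -1.5999999999999996, 0.989)
```

View pics/c25.png

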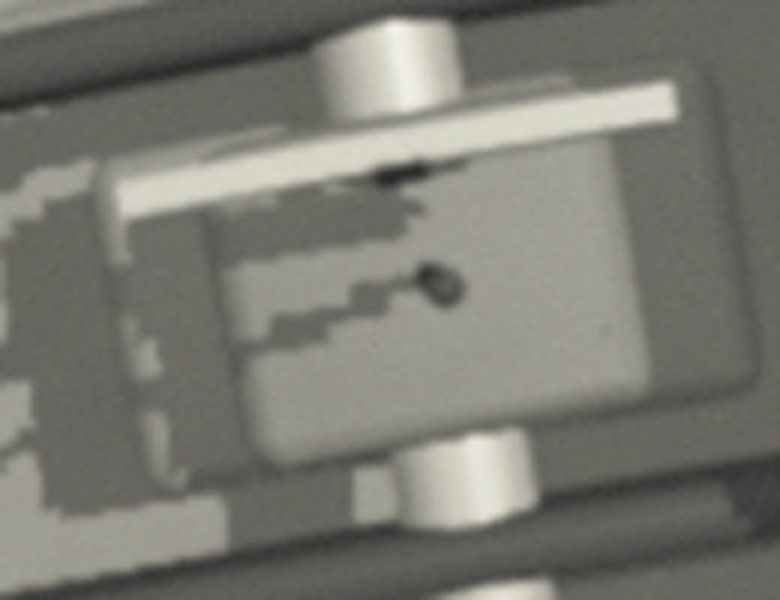

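View pics/c26.png

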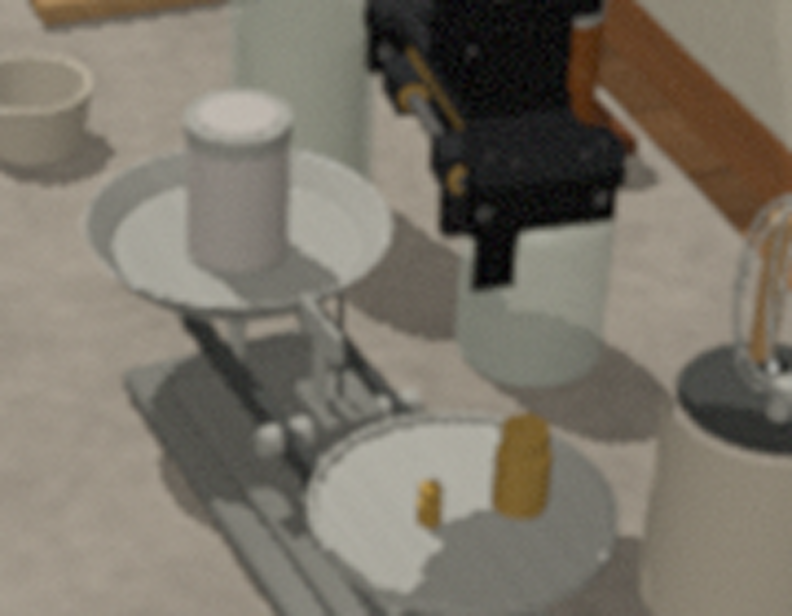

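View pics/w16.png

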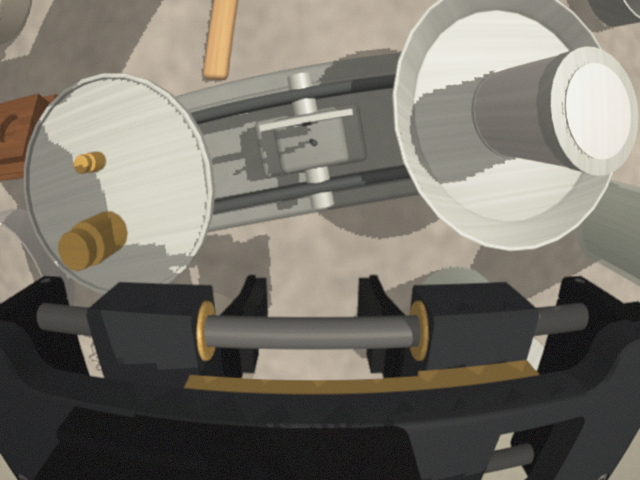

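```bash
python3 - <<'E'
from e import *
I={i:cv2.imread(f'pics/side{i}.png') for i in (0,6,9,10,16)}
r={}
cols=range(299,327,1)
for i,off in ((0,0),(6,8),(10,3),(16,1)): r[i]=edge(I[i],cols,lambda u:208+off,lambda u:221+off)
for i in (6,10,16): d=r[i]-r[0];print('dish',i,np.nanmedian(d),np.nanmean(d))
print(np.round(r[16]-r[0],1))
# dish inner left rim/back-left top edge: bright rim vs background, columns
cols=range(346,384,1)
for i,off in ((0,0),(6,-8),(9,-3),(16,-1)): r[i]=edge(I[i],cols,lambda u:270+off if u>352 else 266+off,lambda u:294+off)
for i in (6,9,16): d=r[0]-r[i];print('plate',i,np.nanmedian(d),np.nanmean(d))
print(np.round(r[0],1));print(np.round(r[16],1))
# dish rim left extreme: horizontal? plate back edge
E
```

```text
dish 6 7.643814 7.59898
dish 10 2.7616806 2.7355037
dish 16 1.1017609 1.1275504
[1.2 1.1 0.9 1.  0.8 0.9 1.4 1.4 1.1 1.1 1.3 1.  1.  1.2 1.3 1.1 1.1 1.
 1.  1.  1.  1.1 1.1 1.1 1.2 1.3 1.4 1.4]
plate 6 8.309982 8.37836
plate 9 2.8660126 2.8509617
plate 16 2.09344482421875 2.49390869140625
[277.6 279.1 279.9 280.5 281.4 282.4 283.2 283.6 284.3 284.7 284.7 284.7
 285.2 285.6 286.1 286.5 286.6 287.  287.7 287.7 287.6 287.8 288.4 288.4
 288.4 288.4 288.4 288.5 288.6 288.8 288.9 289.2 289.  289.  288.8 288.7
 288.6 288.6]
[275.  276.1 277.2 278.  278.7 279.4 280.2 281.6 282.7 283.  283.2 283.3
 283.4 283.5 283.9 284.2 284.2 283.7 282.8 282.2 289.1 275.8 275.4 275.
 274.7   nan   nan   nan 290.5 290.6 290.5 290.3 290.3 290.3 290.3 290.3
 290.1 289.9]
```

```bash
python3 - <<'E'
from h import *
for n in ('10','16'):
    f=cv2.imread(f'pics/w{n}.png'); crop(f,295,128,36,27,22,f'pics/p{n}.png')
f=cv2.imread('pics/w16.png');a=cv2.resize(f[118:140,252:274],None,fx=16,fy=16,interpolation=cv2.INTER_CUBIC);b=cv2.resize(f[100:122,340:362],None,fx=16,fy=16,interpolation=cv2.INTER_CUBIC)
cv2.imwrite('pics/pe16.png',np.hstack([a,b]))
f=cv2.imread('pics/w10.png');a=cv2.resize(f[118:140,248:270],None,fx=16,fy=16,interpolation=cv2.INTER_CUBIC);b=cv2.resize(f[100:122,338:360],None,fx=16,fy=16,interpolation=cv2.INTER_CUBIC)
cv2.imwrite('pics/pe10.png',np.hstack([a,b]))
E
```

```text
(no output)
```

View pics/p10.png

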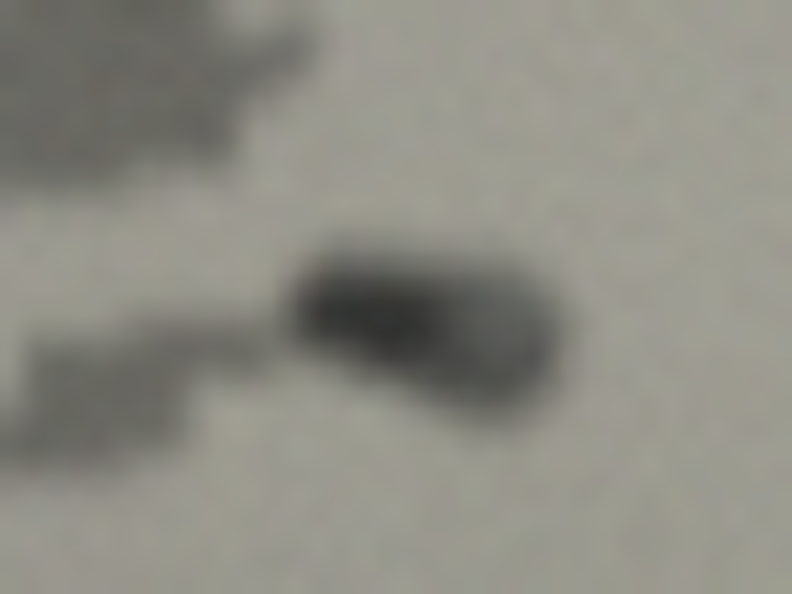

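View pics/p16.png

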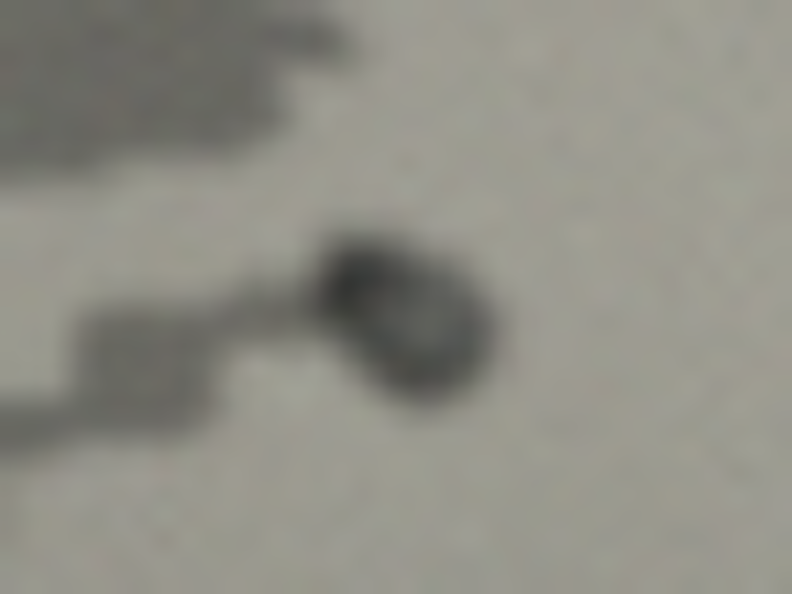

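View pics/pe16.png

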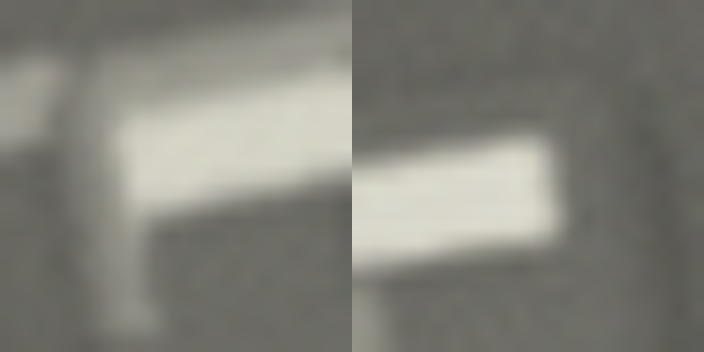

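View pics/pe10.png

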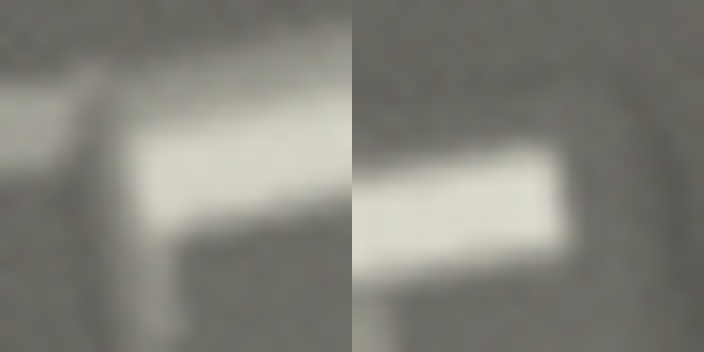

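```bash
python3 - <<'E'
from h import *
c=cam('wrist');f,cx,cy,R,t=c;C=-R.T@t;print(robot.state()['eef_pos'],C)
def run(tip,l,r,C,zt):
    cc=(f,cx,cy,R,-R@C)
    P=[onz('wrist',*p,z,cc)[:2] for p,z in ((tip,zt),(l,.155),(r,.155))]
    m=(P[1]+P[2])/2;e=P[1]-P[2];L=np.linalg.norm(e);e=-e/L*1
    d=(P[0]-m)
    b=np.array([-.0922,.9957]) # balance y dir
    e2=(P[2]-P[1])/L
    if e2@b<0:e2=-e2
    return (d@e2)*1e3,(d@b)*1e3,L*1e3,np.degrees(np.arctan2(e2[1],e2[0]))-90,m
for zt in (.155,.150,.145):
    a=run((316.9,142.75),(256.5,128.9),(350.6,112.0),C+np.array([-.0008,.0013,-.004]),zt)
    b=run((313.7,142.3),(259.6,127.8),(352.2,111.4),C,zt)
    k=(a[0]-b[0])/20
    print(zt,a,b,'mm/g',k,'r',a[0]/k,'e',b[0]/k, 'arm',k/.0016)
E
```

```text
[0.67507953 0.00349202 0.16784068] [0.59894183 0.00836519 0.32981064]
0.155 (np.float64(4.208691479965123), np.float64(4.193501969318903), np.float64(43.49394931936834), np.float64(5.215276469072293), array([0.5913963 , 0.00610604])) (np.float64(1.7289996798584255), np.float64(1.7015383837480236), np.float64(43.764960036638065), np.float64(5.153269590767238), array([0.59174308, 0.00586144])) mm/g 0.12398459000533486 r 33.94527884299193 e 13.945278842991934 arm 77.49036875333428
0.15 (np.float64(4.246084902052348), np.float64(4.230724519078077), np.float64(43.49394931936834), np.float64(5.215276469072293), array([0.5913963 , 0.00610604])) (np.float64(1.7256237967139578), np.float64(1.6978855000828064), np.float64(43.764960036638065), np.float64(5.153269590767238), array([0.59174308, 0.00586144])) mm/g 0.12602305526691954 r 33.69292145043658 e 13.692921450436586 arm 78.7644095418247
0.145 (np.float64(4.283478324139583), np.float64(4.26794706883726), np.float64(43.49394931936834), np.float64(5.215276469072293), array([0.5913963 , 0.00610604])) (np.float64(1.7222479135694884), np.float64(1.6942326164175876), np.float64(43.764960036638065), np.float64(5.153269590767238), array([0.59174308, 0.00586144])) mm/g 0.12806152052850475 r 33.44859803680169 e 13.448598036801691 arm 80.03845033031547
```

Three estimates put the remainder with 220 g on at about 13 to 14.6 g, against about 16 g on the other side if the 50 replaced the 20. One more pointer view from a shifted pose should confirm it.

```bash
python3 -m inch '{"linear":[[0,0,-5],[3,-3,-8],[0,0,-4],[0,0,0],[0,0,0]],"roll":[0,0,0,0,0]}';python3 - <<'E'
from h import *
c=cam('wrist');f=np.mean([grab_frame('wrist')[:,:,::-1].astype(np.float32) for _ in range(3)],0).astype(np.uint8)
cv2.imwrite('pics/w17.png',f);print(robot.state()['eef_pos']);np.save('c17.npy',np.array(c,dtype=object),allow_pickle=True)
crop(f,240,75,130,100,6,'pics/c27.png')
E
```

```text
time: 34.12
eef_pos: [0.6774, 0.0007, 0.1491]
tool_rot: [-0.133, -3.137, -0.0]
ft_force: [0.4, -0.3, 0.4]
width: 0.0431
[0.67798414 0.00073895 0.15018593]
```

View pics/c27.png

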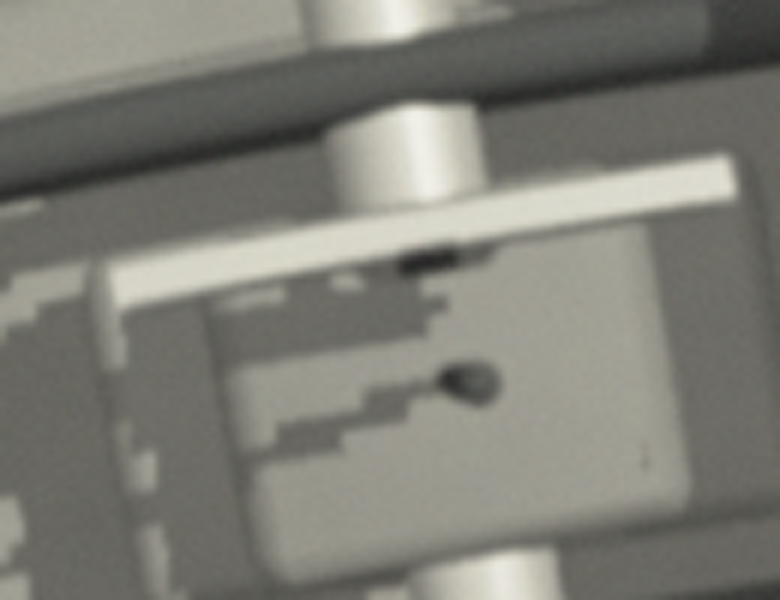

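```bash
python3 - <<'E'
from h import *
c=cam('wrist')
P=[onz('wrist',*p,z,c)[:2] for p,z in (((319.4,138.6),.15),((258.1,122.1),.155),((362.25,104.1),.155))]
m=(P[1]+P[2])/2;e=P[2]-P[1];L=np.linalg.norm(e);e/=L
if e[1]<0:e=-e
d=(P[0]-m)@e*1e3;print(L*1e3,d,[d/(a*.0016) for a in (77,78.5,80)])
E
```

```text
44.26099918033265 2.001188694388592 [np.float64(16.243414727180127), np.float64(15.933031006278595), np.float64(15.634286674910873)]
```

```bash
cat > ecc.py <<'E'
from m import *
I={i:cv2.imread(f'pics/side{i}.png') for i in (0,6,8,9,10,16)}
def ecc(a,b,box,init,blur=5):
    x0,y0,x1,y1=box
    g=lambda im:cv2.GaussianBlur(cv2.cvtColor(im,cv2.COLOR_BGR2GRAY).astype(np.float32),(0,0),0.8)
    A=g(a);B=g(b);m=np.zeros(A.shape,np.uint8);m[y0:y1,x0:x1]=255
    T=A[y0:y1,x0:x1].copy();W=np.float32([[1,0,x0],[0,1,y0+init]])
    try:
        cc,W=cv2.findTransformECC(T,B,W,cv2.MOTION_TRANSLATION,(3,100,1e-5),None,1)
        return W[0,2]-x0,W[1,2]-y0,cc
    except cv2.error: return np.nan,np.nan,0
E
python3 - <<'E'
from ecc import *
print('scales/100g: dishleft',px((.56,.21,.125),.0216)[1],'dishfront',px((.52,.12,.12),.0216)[1],'tin',px((.591,.14,.15),.0216)[1],'plateleft',px((.58,-.07,.116),.0216)[1],'platefront',px((.55,-.15,.116),.0216)[1])
# tin: 6->others
for b in (8,9,10,16): print('tin6->',b,ecc(I[6],I[b],(308,172,340,215),-5 if b<16 else -6.5),'lid',ecc(I[6],I[b],(308,172,340,190),-5 if b<16 else -6.5))
for name,box,s in (('dishL',(286,186,310,224),1),('dishLf',(288,200,320,226),1),('dishLL',(285,180,303,216),1),('plL',(337,246,356,284),-1),('plB',(344,242,380,256),-1)):
    print(name,[(b,np.round(ecc(I[0],I[b],box,s*i),3)) for b,i in ((6,7.7),(8,2.7),(9,2.7),(10,2.7),(16,1.1))])
E
```

```text
scales/100g: dishleft -7.326084599120179 dishfront -7.54672457467197 tin -7.636645639223843 plateleft -7.920649562909176 platefront -8.134313073922385
tin6-> 8 (np.float32(-0.017852783), np.float32(-4.9822845), 0.9971616477889935) lid (np.float32(0.0018920898), np.float32(-5.053665), 0.9964057265584577)
tin6-> 9 (np.float32(-0.026031494), np.float32(-4.97554), 0.9973568326737976) lid (np.float32(-0.012268066), np.float32(-5.0423584), 0.9963782830344623)
tin6-> 10 (np.float32(-0.024353027), np.float32(-4.9820557), 0.9970835354317193) lid (np.float32(0.012023926), np.float32(-5.0253906), 0.9961671706212502)
tin6-> 16 (np.float32(0.01071167), np.float32(-6.588089), 0.996368738412915) lid (np.float32(-0.048736572), np.float32(-6.661743), 0.9954626782094366)
dishL [(6, array([0.54 , 7.53 , 0.831])), (8, array([0.451, 2.643, 0.849])), (9, array([0.46 , 2.684, 0.848])), (10, array([0.454, 2.694, 0.85 ])), (16, array([0.418, 1.091, 0.858]))]
dishLf [(6, array([0.169, 7.71 , 0.856])), (8, array([0.226, 2.87 , 0.888])), (9, array([0.237, 2.891, 0.887])), (10, array([0.245, 2.859, 0.886])), (16, array([0.103, 1.284, 0.89 ]))]
dishLL [(6, array([0.907, 6.969, 0.578])), (8, array([0.311, 2.251, 0.626])), (9, array([0.288, 2.239, 0.623])), (10, array([0.296, 2.227, 0.625])), (16, array([0.043, 0.823, 0.642]))]
plL [(6, array([ 1.021, -8.274,  0.861])), (8, array([ 0.038, -2.273,  0.959])), (9, array([ 0.022, -2.25 ,  0.959])), (10, array([ 0.291, -2.662,  0.943])), (16, array([ 0.208, -1.175,  0.985]))]
plB [(6, array([-4.272, -5.689,  0.904])), (8, array([-10.809,   4.457,   0.723])), (9, array([-10.753,   3.858,   0.743])), (10, array([-0.806, -1.815,  0.963])), (16, array([-0.231, -0.705,  0.994]))]
```

```bash
cat > ptr.py <<'E'
from h import *
import sys,time
def take(n):
    s=robot.state();c=cam('wrist')
    f=np.mean([grab_frame('wrist')[:,:,::-1].astype(np.float32) for _ in range(2)],0).astype(np.uint8)
    cv2.imwrite(f'pics/v{n}.png',f);np.savez(f'v{n}.npz',f=c[0],cx=c[1],cy=c[2],R=c[3],t=c[4]);print(n,s['eef_pos'])
if __name__=='__main__': take(sys.argv[1])
E
python3 -m inch '{"linear":[[0,0,-4],[0,0,0],[0,0,0]],"roll":[0,0,0]}' >/dev/null; python3 ptr.py 1
python3 -m inch '{"linear":[[1,2,0],[0,0,0]],"roll":[0,0]}'>/dev/null; python3 ptr.py 2
python3 -m inch '{"linear":[[1.3,1.4,0],[0,0,0]],"roll":[0,0]}'>/dev/null; python3 ptr.py 3
python3 -m inch '{"linear":[[1.5,-2.2,1],[0,0,0]],"roll":[0,0]}'>/dev/null; python3 ptr.py 4
python3 -m inch '{"linear":[[-2.2,-0.9,1],[0,0,0]],"roll":[0,0]}'>/dev/null; python3 ptr.py 5
python3 -m inch '{"linear":[[-3,0.5,0.7],[0,0,0]],"roll":[0,0]}'>/dev/null; python3 ptr.py 6
python3 - <<'E'
import cv2
f=cv2.imread('pics/v3.png');cv2.imwrite('pics/v3c.png',cv2.resize(f[60:180,230:380],None,fx=5,fy=5,interpolation=cv2.INTER_CUBIC))
E
```

```text
1 [0.67764459 0.00081251 0.14591857]
2 [0.67911709 0.00307036 0.14631128]
3 [0.68043227 0.00436098 0.14623384]
4 [0.68209312 0.00147848 0.14736834]
5 [0.67903413 0.00087909 0.14824717]
6 [0.67583738 0.00170891 0.14889352]
```

View pics/v3c.png

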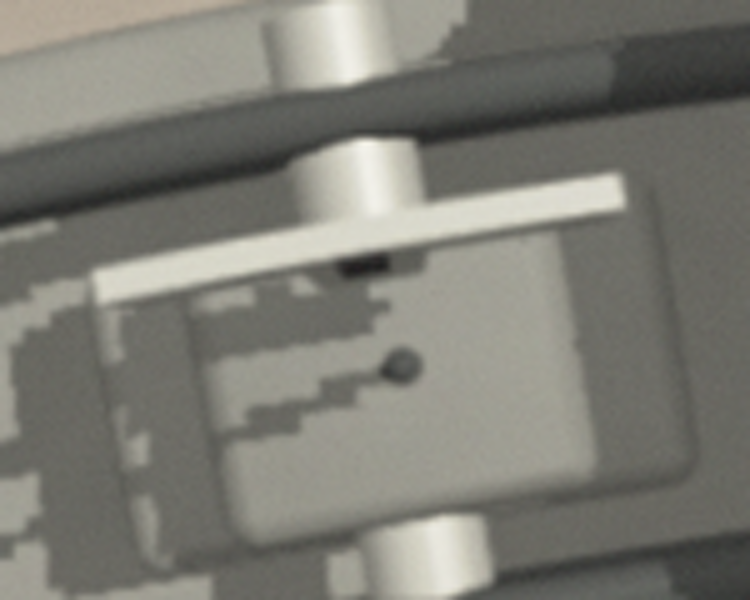

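```bash
cat > ex.py <<'E'
from h import *
def analyse(n,zt=.152,dbg=False):
    z=np.load(f'v{n}.npz');c=(float(z['f']),float(z['cx']),float(z['cy']),z['R'],z['t'])
    S=8;x0,y0=230,50
    g=cv2.cvtColor(cv2.imread(f'pics/v{n}.png'),cv2.COLOR_BGR2GRAY)[y0:190,x0:390]
    u=cv2.resize(g,None,fx=S,fy=S,interpolation=cv2.INTER_CUBIC)
    q=lambda p:((p[0]+.5)/S-.5+x0,(p[1]+.5)/S-.5+y0)
    # index plate: elongated bright blob
    cs,_=cv2.findContours((u>180).astype(np.uint8),cv2.RETR_EXTERNAL,cv2.CHAIN_APPROX_NONE)
    best=max(cs,key=lambda k:(lambda r:max(r[1])*(max(r[1])/(min(r[1])+1)>6))(cv2.minAreaRect(k)))
    rc=cv2.minAreaRect(best);M=cv2.moments(best);cen=(M['m10']/M['m00'],M['m01']/M['m00'])
    bp=cv2.boxPoints(rc);
    ends=sorted([(bp[i]+bp[(i+1)%4])/2 for i in range(4) if np.linalg.norm(bp[i]-bp[(i+1)%4])<min(rc[1])*1.5],key=lambda p:p[0])
    # tip: dark blob near below centre
    tx,ty=int(cen[0]),int(cen[1])
    m=np.zeros_like(u);m[ty+60:ty+240,tx-100:tx+200]=255
    d=((u<112)&(m>0)).astype(np.uint8)
    cs,_=cv2.findContours(d,cv2.RETR_EXTERNAL,cv2.CHAIN_APPROX_NONE)
    b=max(cs,key=cv2.contourArea);
    e=np.array(ends[1])-ends[0];e/=np.linalg.norm(e)
    pts=b[:,0,:].astype(float);s=pts@e
    # circle fit to right-hand contour pts
    sel=pts[s>s.max()-0.55*40]
    A=np.c_[2*sel,np.ones(len(sel))];sol=np.linalg.lstsq(A,(sel**2).sum(1),rcond=None)[0];rad=np.sqrt(sol[2]+sol[0]**2+sol[1]**2)
    W=[onz('wrist',*q(p),zz,c)[:2] for p,zz in ((sol[:2],zt),(ends[0],.155),(ends[1],.155),(cen,.155))]
    ew=W[2]-W[1];L=np.linalg.norm(ew);ew/=L;mid=(W[1]+W[2])/2
    C=-c[3].T@c[4]
    return dict(d=(W[0]-mid)@ew*1e3,dcen=(W[0]-W[3])@ew*1e3,L=L*1e3,rad=rad/S,yaw=np.degrees(np.arctan2(ew[1],ew[0]))-90,x=np.linalg.norm(W[0]-mid)*1e3,toff=((W[0]-C[:2])@ew)*1e3, sol=q(sol[:2]),moff=((mid-C[:2])@ew)*1e3)
if __name__=='__main__':
    for n in range(1,7):
        r=analyse(n);print(n,{k:np.round(v,2) for k,v in r.items()})
E
python3 ex.py
```

```text
1 {'d': np.float64(2.76), 'dcen': np.float64(2.56), 'L': np.float64(4.86), 'rad': np.float64(2.31), 'yaw': np.float64(47.64), 'x': np.float64(12.96), 'toff': np.float64(-8.14), 'sol': array([345.69, 184.44]), 'moff': np.float64(-10.89)}
2 {'d': np.float64(4.15), 'dcen': np.float64(4.62), 'L': np.float64(7.87), 'rad': np.float64(11.88), 'yaw': np.float64(6.51), 'x': np.float64(8.19), 'toff': np.float64(17.43), 'sol': array([341.2 ,  65.93]), 'moff': np.float64(13.28)}
3 {'d': np.float64(2.35), 'dcen': np.float64(2.13), 'L': np.float64(4.87), 'rad': np.float64(2.4), 'yaw': np.float64(49.56), 'x': np.float64(12.82), 'toff': np.float64(-9.22), 'sol': array([339.46, 180.37]), 'moff': np.float64(-11.57)}Traceback (most recent call last):
  File "ex.py", line 31, in <module>
    r=analyse(n);print(n,{k:np.round(v,2) for k,v in r.items()})
  File "ex.py", line 19, in analyse
    b=max(cs,key=cv2.contourArea);
ValueError: max() iterable argument is empty
```

```bash
python3 - <<'E'
import cv2
g=cv2.cvtColor(cv2.imread('pics/v3.png'),cv2.COLOR_BGR2GRAY)
print(g[112:124,250:258]);print(g[95:108,298:304].T);print(g[92:105,345:358]);print(g[126:140,300:320])
E
```

```text
[[117 122 128 141 152 161 174 180]
 [155 164 173 185 194 203 208 209]
 [201 205 207 207 211 214 212 213]
 [213 212 212 213 213 213 213 212]
 [212 213 211 213 212 212 211 212]
 [209 213 213 212 212 212 212 211]
 [207 213 213 208 208 205 198 193]
 [202 204 194 191 182 172 159 151]
 [175 170 154 144 129 120 116 109]
 [143 139 135 127 117 117 112 105]
 [133 145 148 145 132 128 127 110]
 [134 145 152 144 122 114 113 111]]
[[203 203 200 201 197 196 196 195 201 210 213 213 215]
 [209 208 206 205 205 200 203 202 206 210 213 214 215]
 [215 213 214 214 212 212 208 206 210 214 214 216 214]
 [223 221 219 218 217 215 214 214 214 214 214 215 215]
 [232 230 229 226 225 223 222 219 216 214 214 215 214]
 [239 237 236 236 234 233 230 226 220 214 215 215 215]]
[[103 104 103 103 103 103 103 103 102 103 103 103 101]
 [102 100 102 103 101 101 105 107 109 105 102 104 104]
 [105 107 112 116 116 127 137 141 136 118 105 100 100]
 [139 146 152 164 178 189 197 194 174 142 110 101 101]
 [204 207 206 209 212 217 218 217 195 153 116 104 101]
 [218 219 218 218 219 217 220 217 202 163 120 105 104]
 [216 218 217 218 
[... 858 characters left out ...]
 156 159
  157 159]
 [156 158 159 156 155 145 119  86  80  87  94  95  93 100 126 154 158 158
  158 159]
 [151 151 153 149 138 121  87  69  76  84  90  90  87  96 123 153 158 156
  155 159]
 [131 127 129 127 120 104  72  58  66  76  83  82  86  99 128 152 157 160
  157 156]
 [108 111 110 110 108 104  90  74  71  71  73  81  95 117 144 156 158 156
  156 158]
 [105 109 110 111 112 117 120 115 103  95  94  99 118 138 150 156 154 156
  157 158]
 [109 119 134 136 136 139 144 142 139 132 130 135 145 151 157 156 156 156
  157 157]
 [110 132 149 156 153 155 156 158 154 153 156 154 154 157 156 156 154 154
  155 155]
 [112 135 153 158 158 159 158 159 160 160 158 155 156 156 156 156 155 155
  153 155]]
```

```bash
cat > ex2.py <<'E'
from h import *
from scipy.ndimage import map_coordinates
from scipy.optimize import least_squares
def samp(g,p): return map_coordinates(g,[[p[1]],[p[0]]],order=1)[0]
def cross(g,p,d,lo,hi,level,rising):
    ss=np.arange(lo,hi,.05);P=np.array(p)[:,None]+np.array(d)[:,None]*ss
    v=map_coordinates(g,[P[1],P[0]],order=1)-level
    if not rising:v=-v
    k=np.where((v[:-1]<0)&(v[1:]>=0))[0]
    return ss[k[0]]+.05*(-v[k[0]])/(v[k[0]+1]-v[k[0]]) if len(k) else np.nan
def analyse(img,c,m0=(.5917,.00595),L0=.044,yaw=5.2,tip0=None,zt=.152):
    g=cv2.cvtColor(img,cv2.COLOR_BGR2GRAY).astype(np.float32)
    b=np.array([-np.sin(np.radians(yaw)),np.cos(np.radians(yaw))]);m0=np.array(m0)
    pl=proj('wrist',[*(m0-b*L0/2),.155],c);pr=proj('wrist',[*(m0+b*L0/2),.155],c)
    # recentre plate thickness: scan perpendicular at 15% and 85%
    for _ in range(2):
        e=(pr-pl)/np.linalg.norm(pr-pl);n=np.array([-e[1],e[0]]);W=np.linalg.norm(pr-pl)
        offs=[]
        for fr in (.08,.14,.2,.8,.86,.92):
            p=pl+e*W*fr; hi=cross(g,p,n,0,8,170,False);lo=-cross(g,p,-n,0,8,180,False);offs.append((fr,(hi+lo)/2,hi-lo))
        o=np.array(offs);k=np.polyfit(o[:,0],o[:,1],1)
        pl,pr=pl+n*np.polyval(k,0),pr+n*np.polyval(k,1)
        e=(pr-pl)/np.linalg.norm(pr-pl);n=np.array([-e[1],e[0]])
        dl=np.nanmedian([cross(g,pl+e*8+n*q,-e,0,14,177,False) for q in (-1.2,-.6,0,.6,1.2)])
        dr=np.nanmedian([cross(g,pr-e*8+n*q,e,0,14,160,False) for q in (-1.2,-.6,0,.6,1.2)])
        pl=pl+e*8-e*dl;pr=pr-e*8+e*dr
    # tip
    mid=(pl+pr)/2;
    roi=[mid+e*x+n*y for x in np.arange(-6,18,.5) for y in np.arange(14,32,.5)]
    v=np.array([samp(g,p) for p in roi])
    # rightmost dark point
    rr=np.array(roi);dark=rr[v<110]; s=(dark-mid)@e; near=dark[s>s.max()-4]; c0=near.mean(0)
    pts=[]
    for a in np.radians(np.arange(-75,76,5)):
        d=e*np.cos(a)+n*np.sin(a); t=cross(g,c0,d,0,9,124,True)
        if not np.isnan(t): pts.append(c0+d*t)
    pts=np.array(pts);f=least_squares(lambda q:np.hypot(pts[:,0]-q[0],pts[:,1]-q[1])-q[2],[*c0,3.5],loss='soft_l1',f_scale=.15).x
    T=onz('wrist',f[0],f[1],zt,c)[:2];A=onz('wrist',*pl,.155,c)[:2];B=onz('wrist',*pr,.155,c)[:2]
    ew=(B-A);L=np.linalg.norm(ew);ew/=L;M=(A+B)/2;C=-c[3].T@c[4]
    bb=b
    return dict(d_e=(T-M)@ew*1e3,d_b=(T-M)@bb*1e3,L=L*1e3,rad=f[2],radmm=f[2]*(C[2]-zt)/c[0]*1e3,yaw=np.degrees(np.arctan2(ew[1],ew[0]))-90,nx=(T-M)@np.array([bb[1],-bb[0]])*1e3,tipoff=(T-C[:2])@bb*1e3,tip=f[:2],pl=pl,pr=pr)
if __name__=='__main__':
    D=[]
    for n in range(1,7):
        z=np.load(f'v{n}.npz');c=(float(z['f']),float(z['cx']),float(z['cy']),z['R'],z['t'])
        r=analyse(cv2.imread(f'pics/v{n}.png'),c);D.append(r['d_b']);print(n,{k:np.round(v,2).tolist() for k,v in r.items()})
    print(np.mean(D),np.std(D),[np.mean(D)/(L*.0016) for L in (76,78,80)])
E
python3 ex2.py
```

```text
1 {'d_e': 1.93, 'd_b': 1.95, 'L': 43.83, 'rad': 3.82, 'radmm': 1.6, 'yaw': 5.32, 'nx': 11.77, 'tipoff': 2.47, 'tip': [319.23, 138.69], 'pl': [256.76, 121.68], 'pr': [362.65, 102.94]}
2 {'d_e': 1.57, 'd_b': 1.61, 'L': 43.78, 'rad': 4.16, 'radmm': 1.75, 'yaw': 5.38, 'nx': 11.62, 'tipoff': 0.24, 'tip': [313.23, 135.75], 'pl': [251.81, 119.17], 'pr': [357.33, 100.08]}
3 {'d_e': 1.75, 'd_b': 1.79, 'L': 43.76, 'rad': 3.54, 'radmm': 1.49, 'yaw': 5.42, 'nx': 11.55, 'tipoff': -0.69, 'tip': [310.47, 132.87], 'pl': [248.62, 116.65], 'pr': [354.14, 97.28]}
4 {'d_e': 1.72, 'd_b': 1.77, 'L': 43.86, 'rad': 4.05, 'radmm': 1.72, 'yaw': 5.44, 'nx': 11.44, 'tipoff': 1.89, 'tip': [316.14, 128.35], 'pl': [254.68, 112.32], 'pr': [359.77, 93.37]}
5 {'d_e': 1.88, 'd_b': 1.9, 'L': 43.9, 'rad': 3.77, 'radmm': 1.61, 'yaw': 5.31, 'nx': 11.71, 'tipoff': 2.41, 'tip': [318.42, 135.32], 'pl': [256.89, 118.69], 'pr': [361.43, 100.18]}
6 {'d_e': 1.75, 'd_b': 1.77, 'L': 43.87, 'rad': 3.84, 'radmm': 1.64, 'yaw': 5.29, 'nx': 11.88, 'tipoff': 1.35, 'tip': [317.11, 142.85], 'pl': [256.2, 125.9], 'pr': [360.11, 107.43]}
1.7979383524196566 0.10933320219512403 [np.float64(14.785677240293229), np.float64(14.40655731105494), np.float64(14.046393378278568)]
```

The estimates cluster around 14 to 15 g. To compare against the empty-balance picture under identical light, I'll take the arm clear, back near its start pose.

```bash
python3 -m inch '{"linear":[[0,0,15],[0,0,30],[0,0,35],[-3,3,35],[-10,10,25],[-20,20,5],[-25,28,0],[-26,30,0],[-26,30,0],[-26,30,0]],"roll":[0,0,0,0,0,0,0,0,0,0]}';python3 -m inch '{"linear":[[-26,30,0],[-26,30,0],[-26,30,0],[-26,30,0],[-26,30,0],[-26,30,0],[-26,30,0],[-26,30,0],[-26,30,0],[-26,30,0]],"roll":[0,0,0,0,0,0,0,0,0,0]}';python3 -m inch '{"linear":[[-26,30,0],[-26,30,-10],[-26,30,-20],[-20,24,-20],[-15,15,-10],[-8,8,-3],[0,0,0],[0,0,0],[0,0,0]],"roll":[-0.08,-0.08,0,0,0,0,0,0,0]}' 0;python3 - <<'E'
from h import *
g=np.mean([grab_frame('side')[:,:,::-1].astype(np.float32) for _ in range(4)],0).astype(np.uint8);cv2.imwrite('pics/side20.png',g);crop(g,270,150,180,140,4.4,'pics/c30.png')
cv2.imwrite('pics/top20.png',grab_frame('top')[:,:,::-1])
E
```

```text
time: 36.78
eef_pos: [0.5391, 0.1535, 0.2941]
tool_rot: [0.134, 3.138, 0.0]
ft_force: [0.7, 1.4, -0.2]
width: 0.0437
time: 37.62
eef_pos: [0.2789, 0.4538, 0.2941]
tool_rot: [0.133, 3.138, 0.001]
ft_force: [0.8, -0.1, 0.5]
width: 0.0435
time: 38.37
eef_pos: [0.1624, 0.5873, 0.2332]
tool_rot: [0.385, 3.117, 0.002]
ft_force: [-0.2, -0.6, -0.1]
width: 0.0859
```

View pics/c30.png

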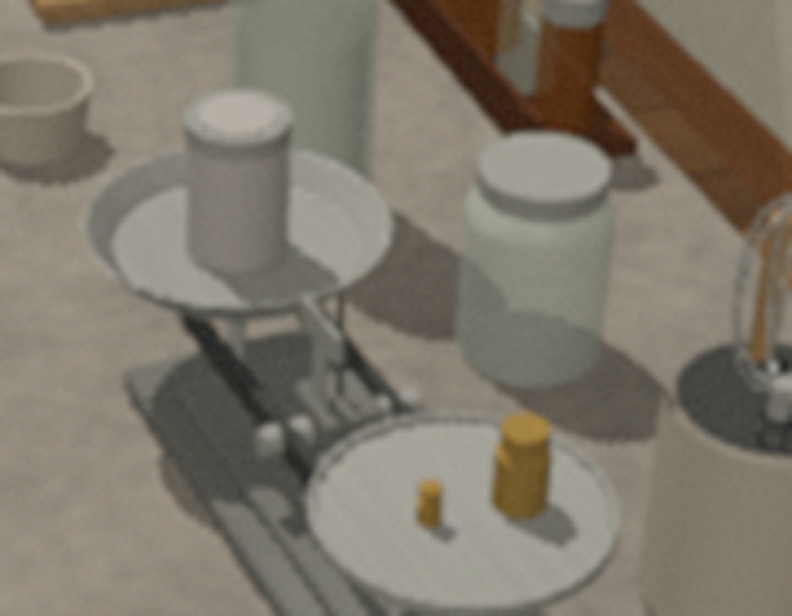

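View pics/top20.png

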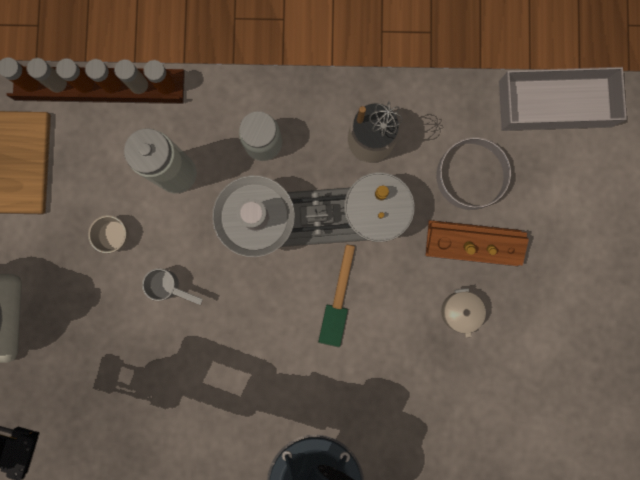

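Now the lighting matches the first picture, so I'll measure the pan edges against it.

```bash
python3 - <<'E'
from ecc import *
from e import edge
I[20]=cv2.imread('pics/side20.png')
for nm,box,s,P in (('plate all-front',(340,262,384,292),-1,(.57,-.10,.116)),('plate frontfull',(352,274,405,292),-1,(.55,-.12,.116)),('plate front right',(385,262,412,292),-1,(.56,-.17,.116)),('plate left',(337,246,356,284),-1,(.6,-.06,.116)),('dish left',(286,186,310,224),1,(.55,.2,.125)),('dishfront',(288,200,320,226),1,(.53,.16,.12)),('dish front',(300,205,335,224),1,(.52,.14,.12)),('dish right',(338,178,362,212),1,(.62,.08,.125))):
    r=ecc(I[0],I[20],box,s*1.1);k=abs(px(P,.00216*s)[1])
    print(nm,np.round(r,3),'g',round(abs(r[1])/k*10,1))
cols=np.arange(348,410);a=edge(I[0],cols,lambda u:268,lambda u:294);b=edge(I[20],cols,lambda u:267,lambda u:293)
d=a-b;print('plate cols',np.nanmedian(d),np.nanmean(d[np.abs(d)<3]),np.round(d,1))
cols=np.arange(299,336);a=edge(I[0],cols,lambda u:208,lambda u:221);b=edge(I[20],cols,lambda u:209,lambda u:222)
d=b-a;print('dish cols',np.nanmedian(d),np.nanmean(d[np.abs(d)<3]))
print('tin',ecc(I[16],I[20],(308,172,340,215),0))
E
```

```text
plate all-front [-0.424 -0.453  0.862] g 5.7
plate frontfull [-0.277 -0.887  0.987] g 11.1
plate front right [-14.116   6.321   0.726] g 78.4
plate left [ 0.074 -0.915  0.992] g 11.8
dish left [0.419 1.056 0.859] g 14.5
dishfront [0.101 1.28  0.888] g 17.4
dish front [-0.337  1.468  0.658] g 19.8
dish right [0.609 0.086 0.919] g 1.1
plate cols 1.1049805 1.1106528 [ 1.2  1.1  1.1  1.2  1.4  1.3  1.7  1.7  1.4  1.   0.8  1.   1.1  1.2
  1.2  1.1  1.1  1.1  1.1  1.2  1.4  1.   1.   1.   1.   1.1  1.2  1.3
  1.4  1.6  1.3  1.4  1.3  1.2  1.1  1.1  1.   1.   1.2  1.3  1.1  1.
  1.2  1.1  1.2  1.2  1.   1.   1.1  1.2  1.   1.   1.   1.   1.   1.
  1.   1.   0.8  1.1  0.5 -0.1]
dish cols 1.0993195 1.1300457
tin (np.float32(0.012084961), np.float32(-0.0028076172), 0.9997523424552932)
```

Pan edges over about 90 columns give a residual of 13.7 g (plate) and 14.7 g (dish). That is smaller than the 15 to 16 g the 50 g weight would leave, so 200 + 20 stays. The arm is clear, so I'm handing in.

```bash
python3 - <<'E'
from h import *
a=cv2.imread('pics/top0.png');b=cv2.imread('pics/top20.png')
d=cv2.absdiff(a,b).max(2)>40
for n,(x,y) in dict(canister=(150,150),ramekin=(108,234),cup=(160,285),cellar=(465,312),ring=(476,172),scraper=(340,300),crock=(376,130),jar=(259,135)).items(): print(n,int(d[y-30:y+30,x-30:x+30].sum()),end=' ')
print(job.close_job())
E
```

```text
canister 0 ramekin 9 cup 0 cellar 0 ring 0 scraper 0 crock 0 jar 0 the job is handed in; nothing more can be done
None
```

The tin weighs about 234 g. It stands upright on the dish, and the 200 g and 20 g weights stand upright on the plate, which I judged the most level these weights allow. I handed the job in at about 39 s with the arm clear of everything.

- **How it went:** I set the tin down first. Each weight came out of its bore leaning, so I stood it upright on the open counter, gripped it again and then set it on the plate. The 100 g and 50 g weights are still in the stand.
- **Last checks:** With 220 g on the plate, the tin side is heavier by about 14 g. The plate's edge gave 13.7 g and the dish's edge 14.7 g. The pointer gave about 14.4 g, and tracking the tin itself gave 13 to 14.7 g.
- **The choice was close:** Using the 50 g instead of the 20 g would leave about 16 g the other way, so the two options differ by only about 2 g. Most readings favoured 20 g, but not all agreed. Two cruder dish-image matches gave 17 to 20 g, one pointer view gave 15.8 g, and two plate matches gave about 11 to 12 g. Three more patches, on busy parts of the image or poorly matched, gave values I disregarded.
- **Other kitchen things:** A before-and-after comparison of the top view shows none of them moved.

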